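# Make up a kit carrier and send it down the roller lane

### The arm

A 6-joint arm with a two-finger parallel gripper is mounted at the origin on the work surface. World frame = base frame: x ahead of the robot, y to its left, z up, the work surface at z = 0. Lengths are in mm, angles in rad, forces in N, time in s.
With the tool pointing down it reaches from about 350 to 1000 mm from the base axis. Payload 7.1 kg.
Tool frame: the origin (TCP) lies at the very end of the fingers, on their centre line; the grasp point (between the pads) lies env.tcp_to_grasp behind it (env.tcp_to_grasp is the distance from the TCP to the grasp point, in mm); z points along the fingers, y is the direction in which the jaws open and shut (so a half turn about z gives the same grasp; the last joint's range is limited). The gripper opens to 85 mm and grips with 20 to 120 N. Pads are 22 mm wide; open, the fingers measure 114 mm over their backs; the gripper's body (76 mm by 85 mm) begins 54 mm behind the grasp point. The pads swing forward as they close: fully open they stand 13 mm farther back than shut.
Start: joints at [1.085, 0.423, 1.63, -0, 1.089, -0.019], TCP at [281.237, 558.131, 209.419] pointing down, gripper open.
Joint ranges: [-3, 3], [-0.9, 2.11], [0.09, 2.58], [-1.31, 4.45], [0.11, 2.69], [-2.54, 2.54]. Speed limits (rad/s): [2.39, 2.39, 3.01, 3.14, 3.14, 3.14].

### API

Orientations are given as a 3x3 rotation matrix whose columns are the frame's x, y, z axes.
In Python, from bench import env gives the robot as it stands. The module is installed in compiled form; this text tells all that it offers. Calls block until the motion is done:
- env.move_ptp(position, orientation): joint-space move of the TCP to a pose.
- env.move_linear(position, vel=150, orientation=None): straight line of the TCP; orientation=None keeps the orientation; vel is the mean speed in mm/s.
- env.move_joints(angles): joint-space move.
- env.command_gripper(opening): finger opening in mm; the grip force is fixed at half the most; returns when the fingers have stopped.
- env.wait(seconds).
- env.inverse_kinematics(position, orientation): joint angles nearest the present ones, or None.
- env.snapshot(name): name is "side" or "top"; returns the picture (480x640x3 uint8, blue, green, red); there is no depth.
- env.camera_model(name): a dict with "mtx" (3x3 intrinsics, pixels), "dist" ([k1, k2, p1, p2, k3] as OpenCV has them; the pictures are not rectified), "view" (4x4, takes a point from world to camera coordinates). Camera axes: x right, y down, z forward; pixel columns grow to the right and rows downward; lengths in mm; the calibration is good to about 2 mm. A picture is of the moment at which its call begins. camera_model takes no time and is no camera call.
A pose or a line that the arm cannot do raises env.PlanningError and nothing moves.
- env.finish_job(): hands the job in, once; it reports no verdict.
Readings, each from a call of its own:
- env.get_clock(): time.
- env.get_joint_pos(): joint angles.
- env.get_joint_vel(): joint speeds.
- env.get_effort(): joint torques, N m.
- env.get_tool_pos(): TCP position.
- env.get_tcp_rot(): TCP orientation.
- env.get_contact_force(): force on the tool from outside, world axes, zero at the start.
- env.get_moment(): the same for the moment, N m.
- env.get_gripper_width(): finger opening in mm.
Only numpy, scipy, OpenCV 4.12 (cv2) and the standard library are available. Lean on these libraries where they do the work, as an engineer would, in place of code of your own. Each camera call takes 0.05 s, during which the arm holds its last target.

### The job

Make up the kit for the next engine assembly station: hold the squat white bottle down on the sprung plate of the check station until the plate is fully down, then stand the bottle on the round mat of the carrier tray, and pile all the cartons and tins there are on the tray's rectangular mat in one square column, lengthwise with the mat, with every carton below every tin. Load the tray where it waits at the open end of the lane; once all of it is aboard, push the tray along the rollers (do not lift it) until it is fully home against the stop in the yellow bay, with the load still standing square and upright on its mats. Leave everything else on the table where it is.

Things in the scene. Friction and masses are not known exactly. Their poses are not given: they have to be found in the camera images.
- carton1: closed cardboard carton, 110 long (its x) x 64 wide (its y) x 40 mm high; origin: centre of its underside. May be absent
- carton2: closed cardboard carton, 110 long (its x) x 64 wide (its y) x 40 mm high; origin: centre of its underside. May be absent
- carton3: closed cardboard carton, 110 long (its x) x 64 wide (its y) x 40 mm high; origin: centre of its underside. May be absent
- tin1: closed flat steel tin, 96 long (its x) x 60 wide (its y) x 32 mm high; origin: centre of its underside. May be absent
- tin2: closed flat steel tin, 96 long (its x) x 60 wide (its y) x 32 mm high; origin: centre of its underside. May be absent
- bottle: squat closed white bottle with a black cap, 64 mm diameter and straight-sided up to 76 mm, 100 mm high in all, cap 34 mm across; origin: centre of its underside
- carrier: flat grey carrier tray lying on the rollers, 150 (its x) x 260 mm (its y) x 16 mm thick; on its -y end an upright board 10 mm thick, 150 wide, rising 46 mm above the tray's top: push there, towards its +y. Bare of other rims. Origin: centre of its underside
- column_mat (a point): centre of the black rectangular mat on the tray, 112 (x) x 66 mm (y), flush with the tray's top; 70 mm from the tray's centre towards +y. Axes as the tray's: the boxes lie lengthwise along its x
- bottle_mat (a point): centre of the black round mat on the tray, 68 mm diameter, flush with the tray's top; 50 mm from the tray's centre towards -y (between column mat and end board)
- lane: fixed roller lane, 490 (its y) x 192 mm, origin: centre of its underside. 13 free rollers, tops at 50 mm. Side rails: inner faces at x = +-80 mm, 62 mm high. Yellow bay at its +y end: cheeks at x = +-86 mm, 92 mm high, from y = 75 to 245 mm. The tray is home when its origin is at y = 105 mm in this frame
- stop (a point): middle of the end stop's face in the bay, 235 mm from the lane's centre towards its +y, against which the tray's +y edge comes home
- station: fixed grey check station, 112 x 112 x 38 mm high, carrying the sprung round plate in the middle; origin: centre of its underside
- pad (a joint): travel of the sprung plate of the check station, m: 0 up, 0.012 fully down; starts to give at about 5 N, fully down at about 14 N
- pad_top (a point): centre of the top of the sprung plate, an aluminium disc 90 mm in diameter; 59 mm above the table when up
- rod_a: bystander: dark steel connecting rod, 147 x 52 x 18 mm, lying to the right of the lane
- rod_b: bystander: dark steel connecting rod, 147 x 52 x 18 mm, lying beyond the lane
- spanner: bystander: spanner lying to the left of the lane; origin near its middle
- piston: bystander: aluminium piston, 70 mm diameter, 50 mm high, at the right; origin: centre of its underside
- pot: bystander: open stainless cup, 90 mm across, 85 mm high, at the left; origin: centre of its underside
- cap: bystander: steel bearing cap, 90 x 26 x 35 mm, lying beyond the lane
Not all that is in view belongs to the job. What is shaped like the tin1 but blue or turquoise is not meant.

How it is judged:
By the outcome, as a careful person would: the job done as asked, in the order asked, and still so for the second after the job is handed in, with the robot touching nothing.
Of carton1, carton2, carton3, tin1, tin2 only 3 to 5 are there at a start; the rules pass over those that are not, and their reading is None.
At some moment in a run one of bottle may be knocked a few centimetres aside while the robot is not near it.
It also fails if it takes over 210 s, if anything falls off the work surface, if the arm or the gripper's body presses on something with over 40 N, if the wrist force passes 120 N, or if a joint passes its speed limit or range.

## Working session

There is one attempt and no reset: what is moved stays moved. The work goes in short steps, each a Python script; the robot and the scene stay as the last script left them, time stands still between calls to the robot, and variables do not carry over. Pictures are saved under pics/ and viewed, and the job is handed in when it is done.

```bash
mkdir -p pics; ls; python3 - <<'E'
from bench import env
import cv2,numpy as np
for n in("side","top"):
    cv2.imwrite(f"pics/{n}0.png",env.snapshot(n))
    m=env.camera_model(n); print(n,np.round(m["mtx"],1).tolist(),np.round(m["dist"],4),np.round(m["view"],3).tolist())
print(env.tcp_to_grasp,env.get_clock(),env.get_contact_force(),env.get_gripper_width(),np.round(env.get_tcp_rot(),3).tolist())
E
```

```text
pics
side [[552.1, 0.0, 322.9], [0.0, 552.1, 233.6], [0.0, 0.0, 1.0]] [-0.1323  0.      0.      0.      0.    ] [[0.767, -0.641, -0.016, -385.609], [-0.487, -0.567, -0.665, 315.53], [0.417, 0.518, -0.747, 1389.138], [0.0, 0.0, 0.0, 1.0]]
top [[565.9, 0.0, 312.3], [0.0, 565.9, 239.5], [0.0, 0.0, 1.0]] [-0.0327  0.      0.      0.      0.    ] [[-0.005, -1.0, 0.005, -14.731], [-0.983, 0.005, -0.183, 502.448], [0.183, -0.005, -0.983, 1526.616], [0.0, 0.0, 0.0, 1.0]]
18.700000000000003 0.1 [0.6607985  0.03529974 0.83852748] 85.68658596964207 [[-0.893, 0.45, -0.001], [0.45, 0.893, -0.001], [0.0, -0.001, -1.0]]
```

View pics/top0.png

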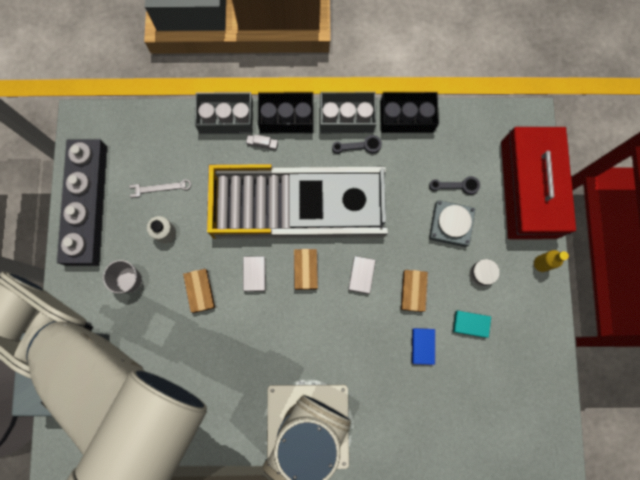

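View pics/side0.png

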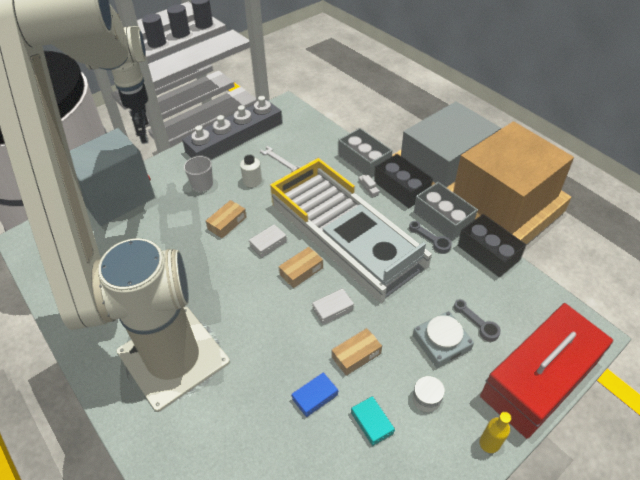

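The top view shows three cartons at (199,291), (306,270) and (415,291), and two grey tins at (254,274) and (362,275). The bottle is at (159,228), the station at (454,223), the column mat at (311,200), the bottle mat at (354,199), and the bay is on the left (+y). I'll enlarge crops to measure.

```bash
cat > h.py <<'E'
import cv2,numpy as np
from bench import env
def ray(n,px,z):
    m=env.camera_model(n);K=np.array(m["mtx"]);V=np.array(m["view"])
    u=cv2.undistortPoints(np.array(px,float).reshape(-1,1,2),K,np.array(m["dist"])).reshape(-1,2)
    R=V[:3,:3];t=V[:3,3];c=-R.T@t
    d=np.c_[u,np.ones(len(u))]@R
    s=(z-c[2])/d[:,2]
    return c+d*s[:,None]
def proj(n,p):
    m=env.camera_model(n);V=np.array(m["view"])
    return cv2.projectPoints(np.array(p,float).reshape(-1,1,3),cv2.Rodrigues(V[:3,:3])[0],V[:3,3],np.array(m["mtx"]),np.array(m["dist"]))[0].reshape(-1,2)
def down(a): # tool down, jaw axis (tool y) along angle a in world xy
    y=np.array([np.cos(a),np.sin(a),0]);z=np.array([0,0,-1.]);x=np.cross(y,z)
    return np.c_[x,y,z]
def pic(n,name,box=None,k=1):
    im=env.snapshot(n)
    if box: x0,y0,x1,y1=box; im=im[y0:y1,x0:x1]
    cv2.imwrite("pics/"+name,cv2.resize(im,None,fx=k,fy=k,interpolation=cv2.INTER_CUBIC) if k!=1 else im)
def ortho(n,im,z,x0,x1,y0,y1,s):
    # rows: x decreasing downwards, cols: y decreasing rightwards ; s px/mm
    w=int((y1-y0)*s);h=int((x1-x0)*s)
    jj,ii=np.meshgrid(np.arange(w),np.arange(h))
    P=np.stack([x1-ii/s,y1-jj/s,np.full(ii.shape,float(z))],-1)
    uv=proj(n,P).reshape(h,w,2).astype(np.float32)
    return cv2.remap(im,uv[...,0],uv[...,1],cv2.INTER_CUBIC)
E
python3 - <<'E'
from h import *
im=cv2.imread("pics/top0.png")
c=cv2.resize(im[155:325,180:440],None,fx=3,fy=3,interpolation=cv2.INTER_CUBIC)
cv2.imwrite("pics/c1.png",c)
# segment boxes automatically
hsv=cv2.cvtColor(im,cv2.COLOR_BGR2HSV)
for nm,px,z in [("c1",(199,291),40),("c2",(306,270),40),("c3",(415,291),40),("t1",(254,274),32),("t2",(362,275),32)]:
    c=ray("top",[px],z)[0]
    o=ortho("top",im,z,c[0]-90,c[0]+90,c[1]-90,c[1]+90,2)
    cv2.imwrite(f"pics/o_{nm}.png",o); print(nm,c.round(0))
o=[cv2.imread(f"pics/o_{n}.png") for n in("c1","c2","c3","t1","t2")]
o.append(np.zeros_like(o[0]))
cv2.imwrite("pics/oall.png",cv2.resize(np.vstack([np.hstack(o[:3]),np.hstack(o[3:])]),(798,532)))
E
```

```text
c1 [361. 295.  40.]
c2 [418.   1.  40.]
c3 [ 358. -299.   40.]
t1 [409. 145.  32.]
t2 [ 404. -155.   32.]
```

View pics/c1.png

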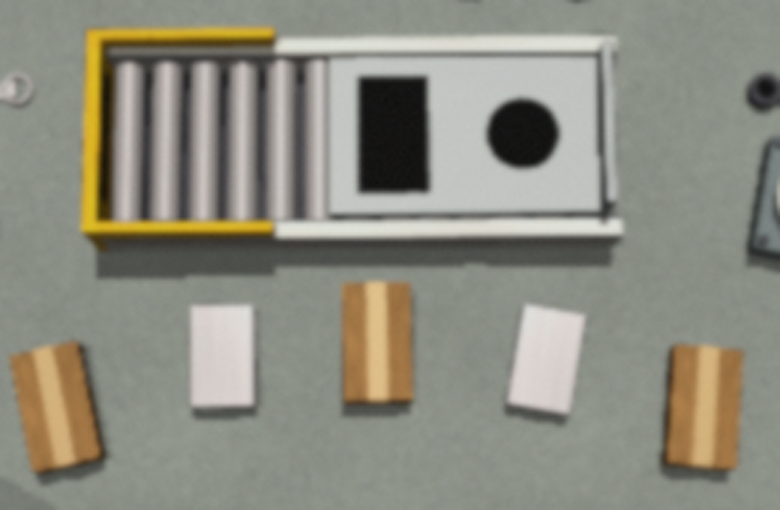

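View pics/oall.png

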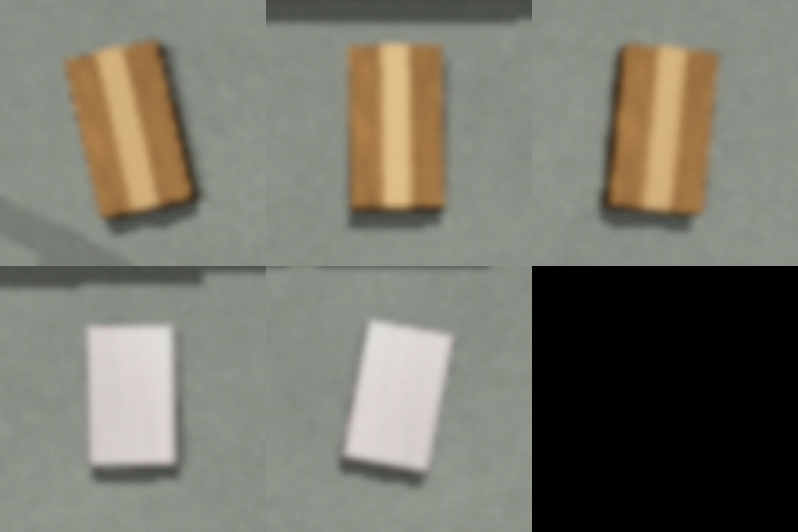

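```bash
cat > seg.py <<'E'
from h import *
def fit(n,im,z,c,kind,s=2,r=85):
    x0,x1,y0,y1=c[0]-r,c[0]+r,c[1]-r,c[1]+r
    o=ortho(n,im,z,x0,x1,y0,y1,s); hsv=cv2.cvtColor(o,cv2.COLOR_BGR2HSV).astype(int)
    if kind=="carton": m=(hsv[...,1]>75)&(hsv[...,2]>115)&(hsv[...,0]<30)
    elif kind=="bright": m=(hsv[...,2]>185)&(hsv[...,1]<45)
    elif kind=="dark": m=hsv[...,2]<75
    elif kind=="white": m=(hsv[...,2]>175)&(hsv[...,1]<60)
    m=m.astype(np.uint8)*255
    m=cv2.morphologyEx(m,cv2.MORPH_CLOSE,np.ones((5,5)))
    cs,_=cv2.findContours(m,cv2.RETR_EXTERNAL,cv2.CHAIN_APPROX_NONE)
    h=m.shape[0]/2
    cs=[q for q in cs if cv2.contourArea(q)>300]
    if not cs: return None
    q=max(cs,key=lambda q:cv2.pointPolygonTest(q,(h,h),True))
    (u,v),_,_=R=cv2.minAreaRect(q)
    w=cv2.boxPoints(R); W=np.c_[x1-w[:,1]/s,y1-w[:,0]/s]
    e=[W[1]-W[0],W[2]-W[1]]; e.sort(key=np.linalg.norm)
    L=e[1]; a=np.arctan2(L[1],L[0]); a=(a+np.pi/2)%np.pi-np.pi/2
    M=cv2.moments(q); 
    return dict(c=np.round([x1-v/s,y1-u/s],1),cm=np.round([x1-M['m01']/M['m00']/s,y1-M['m10']/M['m00']/s],1),size=np.round([np.linalg.norm(L),np.linalg.norm(e[0])],1),deg=round(np.degrees(a),2),area=cv2.contourArea(q)/s/s)
E
python3 - <<'E'
from seg import *
T=cv2.imread("pics/top0.png");S=cv2.imread("pics/side0.png")
for nm,c,z,k in [("c1",(361,295),40,"carton"),("c2",(418,1),40,"carton"),("c3",(358,-299),40,"carton"),("t1",(409,145),32,"bright"),("t2",(404,-155),32,"bright")]:
    for v,im in(("top",T),("side",S)): print(nm,v,fit(v,im,z,c,k))
for nm,px in(("colmat",(311,200)),("botmat",(354,199))):
    c=ray("top",[px],66)[0]
    for v,im in(("top",T),("side",S)): print(nm,v,fit(v,im,66,c,"dark"))
c=ray("top",[(455,221)],59)[0]
for v,im in(("top",T),("side",S)): print("pad",v,fit(v,im,59,c,"white"))
c=ray("top",[(158,227)],100)[0]
for v,im in(("top",T),("side",S)): print("cap",v,fit(v,im,100,c,"dark"))
for n,im,b,k in(("bt",T,(120,190,200,290),7),("bs",S,(220,130,300,210),7),("st",T,(420,190,510,290),6),("la",T,(355,155,395,245),6),("la2",T,(200,155,240,245),6)):
    x0,y0,x1,y1=b; cv2.imwrite(f"pics/{n}.png",cv2.resize(im[y0:y1,x0:x1],None,fx=k,fy=k,interpolation=cv2.INTER_CUBIC))
E
python3 -c "
import cv2,numpy as np
a=cv2.imread('pics/la.png');b=cv2.imread('pics/la2.png')
c=cv2.imread('pics/bt.png');d=cv2.imread('pics/bs.png')
cv2.imwrite('pics/m1.png',np.hstack([a,b])); 
c=c[:560];cv2.imwrite('pics/m2.png',cv2.resize(np.hstack([c,d]),(800,400)))"
```

```text
c1 top {'c': array([363.8, 298.2]), 'cm': array([364.2, 298.5]), 'size': array([112.2,  64.7], dtype=float32), 'deg': np.float32(12.5), 'area': 6888.125}
c1 side {'c': array([363. , 295.8]), 'cm': array([364.5, 296.5]), 'size': array([117.2,  68.3], dtype=float32), 'deg': np.float32(12.99), 'area': 7332.375}
c2 top {'c': array([422.2,   2.6]), 'cm': array([422.7,   2.6]), 'size': array([111.5,  64.6], dtype=float32), 'deg': np.float32(0.93), 'area': 6961.5}
c2 side {'c': array([422.4,   1.5]), 'cm': array([422.7,   1.3]), 'size': array([115. ,  67.3], dtype=float32), 'deg': np.float32(1.1), 'area': 7267.625}
c3 top {'c': array([ 360.6, -297.9]), 'cm': array([ 361.1, -298.3]), 'size': array([111.8,  64.9], dtype=float32), 'deg': np.float32(-5.4), 'area': 6906.625}
c3 side {'c': array([ 361. , -299.5]), 'cm': array([ 361.2, -299.2]), 'size': array([112.6,  66.1], dtype=float32), 'deg': np.float32(-5.56), 'area': 7109.125}
t1 top {'c': array([411.9, 146.6]), 'cm': array([412.1, 146.5]), 'size': array([91.6, 55.6], dtype=float32), 'deg': np.float32(0.95), 'area': 4940.375}
t1 side {'c': 
[... 890 characters left out ...]
side {'c': array([ 614.8, -133.2]), 'cm': array([ 615.4, -132.9]), 'size': array([58.3, 57.8]), 'deg': np.float64(-46.22), 'area': 2605.25}
pad top {'c': array([ 553.3, -414.9]), 'cm': array([ 553.3, -414.8]), 'size': array([88.5, 88.3]), 'deg': np.float64(-75.96), 'area': 6127.75}
pad side {'c': array([ 550.9, -414.3]), 'cm': array([ 559., -402.]), 'size': array([169.5, 169.5]), 'deg': np.float64(0.0), 'area': 18197.375}
cap top {'c': array([531.3, 403. ]), 'cm': array([531.1, 403.2]), 'size': array([33. , 28.4]), 'deg': np.float64(38.16), 'area': 746.5}
cap side {'c': array([531. , 398.6]), 'cm': array([531.1, 398.8]), 'size': array([38.8, 26.7]), 'deg': np.float64(59.93), 'area': 861.375}
```

View pics/m1.png

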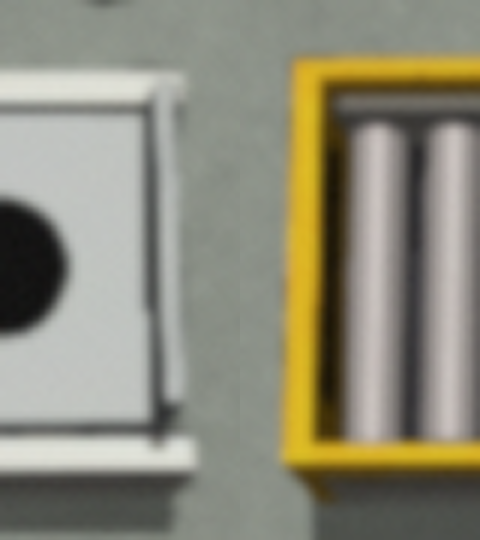

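View pics/m2.png

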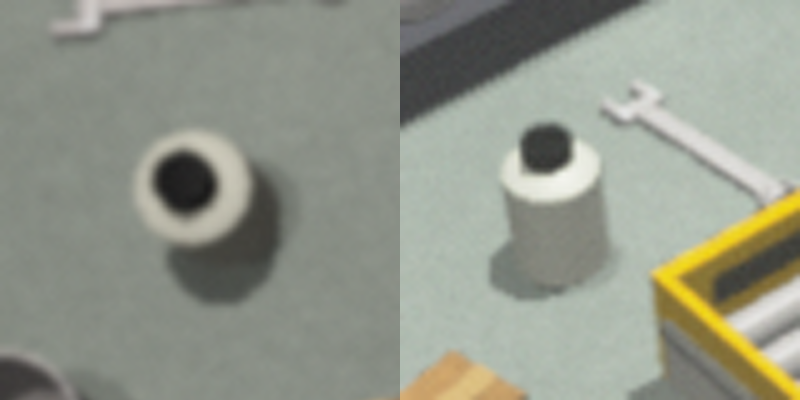

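View pics/st.png

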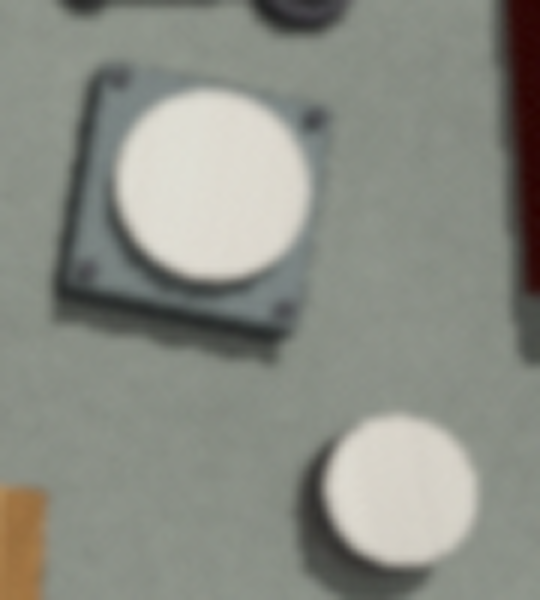

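```bash
cat >> h.py <<'E'
from math import pi,degrees
def ori(p,a):
    """orientation with jaw axis angle a (mod pi) whose IK has the smallest |q6|"""
    best=None
    for k in(0,pi,-pi):
        q=env.inverse_kinematics(p,down(a+k))
        if q is not None and (best is None or abs(q[5])<best[0]): best=(abs(q[5]),down(a+k),q)
    return best[1]
def ptp(p,a): env.move_ptp(list(p),ori(list(p),a))
def lin(p,v=150): env.move_linear(list(p),vel=v)
def st(s=""): print(s,"t%.1f"%env.get_clock(),"tcp",np.round(env.get_tool_pos(),1),"F",np.round(env.get_contact_force(),1),"w%.1f"%env.get_gripper_width(),"q",np.round(env.get_joint_pos(),2))
E
python3 - <<'E'
from h import *
print(ray("top",[(157.2,226.4)],100),ray("top",[(158.6,227.4)],70))
print(ray("side",[(250,159)],100))
print("lane pix ends", ray("top",[(200+(292)/6-40,155+70/6)],92), ray("top",[(208.5,165),(208,233)],92),ray("top",[(385.5,168),(387,233.5)],62))
for a in(0,): 
    for p in([531,401,200],[553,-415,200],[613,-133,200]):
        q=env.inverse_kinematics(p,ori(p,a)); print(np.round(q,2))
    for p in([364,298,100],[361,-298,100],[613,-13,300]):
        q=env.inverse_kinematics(p,ori(p,pi/2)); print(np.round(q,2))
ptp([531,401,200],0); st()
pic("top","top1.png"); pic("side","side1.png")
E
```

```text
[[530.38766316 401.37372994 100.        ]] [[533.90358338 405.62038978  70.        ]]
[[534.88168701 397.34782387 100.        ]]
lane pix ends [[700.23216657 268.59365012  92.        ]] [[705.04787091 269.19800576  92.        ]
 [513.17719193 264.99205511  92.        ]] [[ 703.91429134 -224.82357355   62.        ]
 [ 515.48771427 -223.37486507   62.        ]]
[ 0.63  0.49  1.54 -0.    1.11  0.63]
[-0.66  0.53  1.48 -0.    1.13 -0.66]
[-0.23  0.44  1.63 -0.    1.07 -0.23]
[ 0.66  0.37  2.04 -0.    0.73 -0.91]
[-0.72  0.37  2.05 -0.    0.73  0.86]
[-0.04  0.32  1.57 -0.    1.25  1.53]
 t1.2 tcp [530.3 401.6 199.9] F [ 0.  -0.1 -0.9] w85.4 q [0.63 0.49 1.54 0.   1.11 0.63]
```

View pics/side1.png

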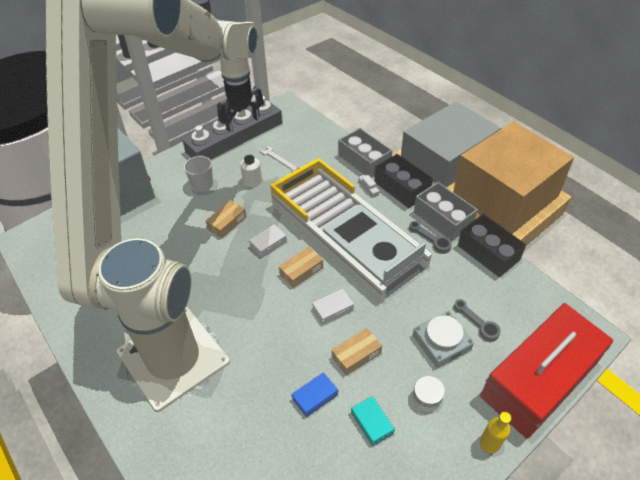

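Bottle is unmoved, still at (250,170) in the side view, so I'll descend and grasp it.

```bash
python3 - <<'E'
from h import *
lin([532,401.5,120],150); lin([532,401.5,35],80); st("down")
w=env.command_gripper(58); st("grip")
lin([532,401.5,50],60); st("lift")
pic("side","side2.png",(180,90,380,240),4)
E
```

```text
down t3.2 tcp [532.5 401.8  35.6] F [ 0.5 -0.5  1.3] w85.4 q [ 0.63  0.7   1.62 -0.    0.83  0.63]
grip t3.6 tcp [533.3 402.2  36.4] F [ 0.7 -1.1  5.6] w61.6 q [ 0.63  0.7   1.62 -0.    0.83  0.63]
lift t4.0 tcp [532.  401.5  50.3] F [-0.5  0.7 -2.9] w61.5 q [0.63 0.68 1.61 0.   0.85 0.63]
```

View pics/side2.png

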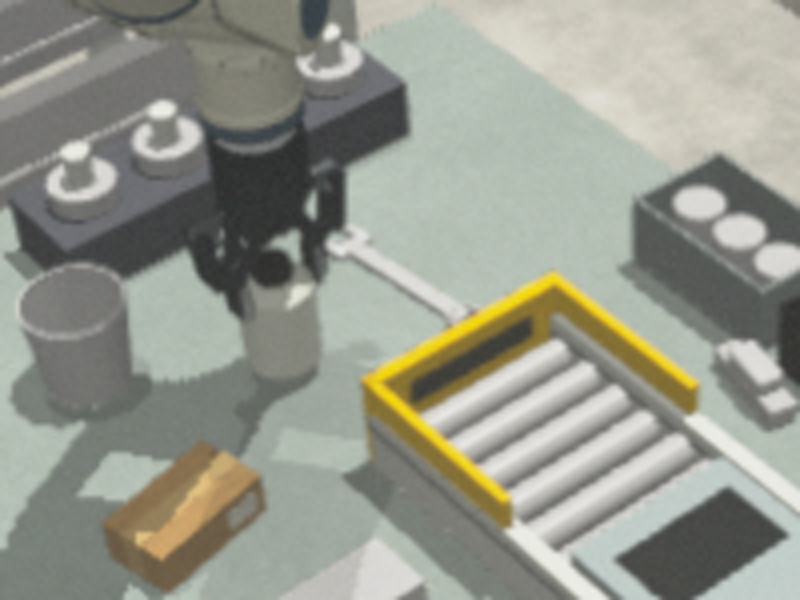

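The side view shows the bottle held upright and clear of the table, with the bystanders untouched. Next is the station press, with the force monitored.

```bash
python3 - <<'E'
from h import *
lin([532,401.5,240],250)
ptp([553,-415,240],0)
lin([553,-415,115],200); env.wait(0.3); st("above")
pic("top","top3.png",(400,150,540,255),5)
F0=env.get_contact_force()[2]
for z in [100,97,94,92,90,88,86,84.5,83,82,81,80,79]:
    lin([553,-415,z],40); env.wait(0.15); f=env.get_contact_force()[2]; print(z,np.round(env.get_tool_pos()[2],1),round(f-F0,1))
    if abs(f-F0)>30: break
env.wait(0.6); st("held")
pic("side","side3.png",(370,250,530,370),5)
E
```

```text
above t8.9 tcp [ 553.5 -415.4  116.2] F [ 0.8 -0.  -3.2] w61.6 q [-0.66  0.62  1.53 -0.    0.99 -0.66]
100 100.2 0.5
97 97.0 -0.2
94 94.6 5.8
92 92.4 7.0
90 90.5 10.2
88 88.7 10.9
86 86.9 11.7
84.5 85.6 12.9
83 84.2 13.3
82 83.4 15.2
81 83.4 21.7
80 83.3 27.1
79 83.3 32.8
held t15.0 tcp [ 553.6 -415.6   83.3] F [-6.6  4.3 29.9] w61.7 q [-0.66  0.66  1.54 -0.    0.93 -0.66]
```

View pics/side3.png

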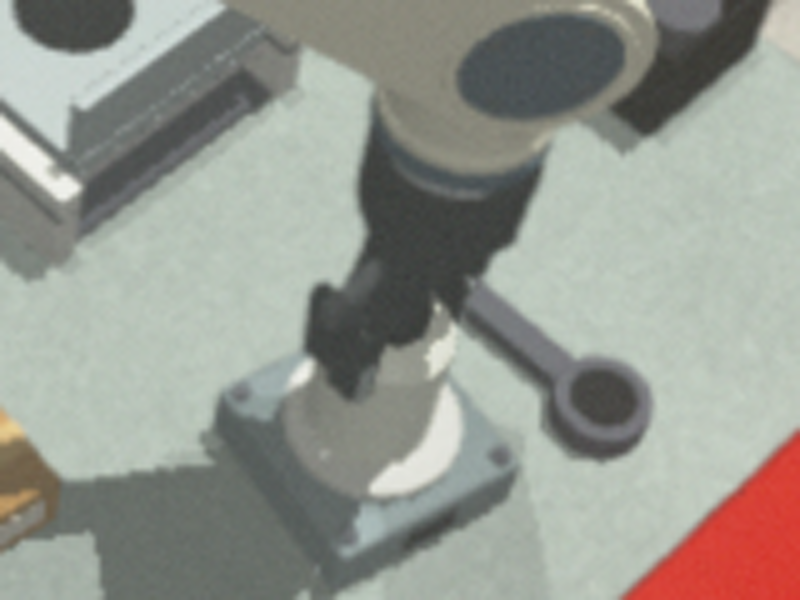

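View pics/top3.png

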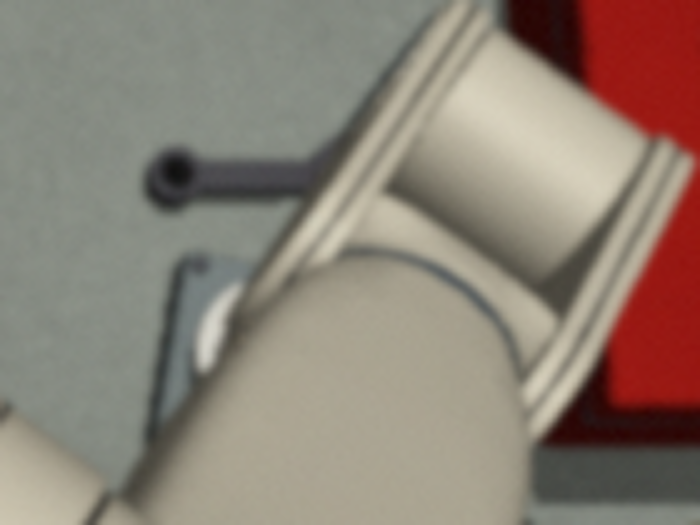

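The plate bottomed out at TCP z 83.4, which is 12 mm of travel. The force then rose steeply past 14 N to about 30 N, and the side view shows the bottle standing upright on the plate. Now I'll put it on the round mat.

```bash
python3 - <<'E'
from h import *
lin([553,-415,240],150)
ptp([613,-133.2,240],0)
lin([613,-133.2,120],200); env.wait(0.2); F0=env.get_contact_force()[2]
for z in np.arange(106,99,-1):
    lin([613,-133.2,z],30); env.wait(0.05); f=env.get_contact_force()[2]-F0; print(z,np.round(env.get_tool_pos(),1),round(f,1))
    if f>5: break
env.command_gripper(85); st("open")
lin([613,-133.2,200],120)
ptp([422,100,250],pi/2); st()
pic("top","top4.png"); im=env.snapshot("side"); cv2.imwrite("pics/side4.png",im)
T=cv2.imread("pics/top4.png")
a=cv2.resize(T[150:250,270:400],None,fx=6,fy=6,interpolation=cv2.INTER_CUBIC); cv2.imwrite("pics/a4.png",a)
b=cv2.resize(im[200:300,330:440],None,fx=6,fy=6,interpolation=cv2.INTER_CUBIC); cv2.imwrite("pics/b4.png",b)
E
```

```text
106 [ 613.1 -133.2  106. ] 1.0
105 [ 613.  -133.2  105. ] 1.0
104 [ 613.  -133.2  104. ] -0.6
103 [ 613.  -133.2  102.9] -0.1
102 [ 613.2 -133.3  102.5] 6.0
open t20.6 tcp [ 613.1 -133.2  102. ] F [-0.1  0.1  0.1] w85.1 q [-0.23  0.56  1.69  0.    0.89 -0.23]
 t22.7 tcp [422.6  99.8 249.9] F [ 0.2  0.2 -0.5] w84.7 q [ 0.2   0.08  1.99 -0.    1.07 -1.36]
```

View pics/a4.png

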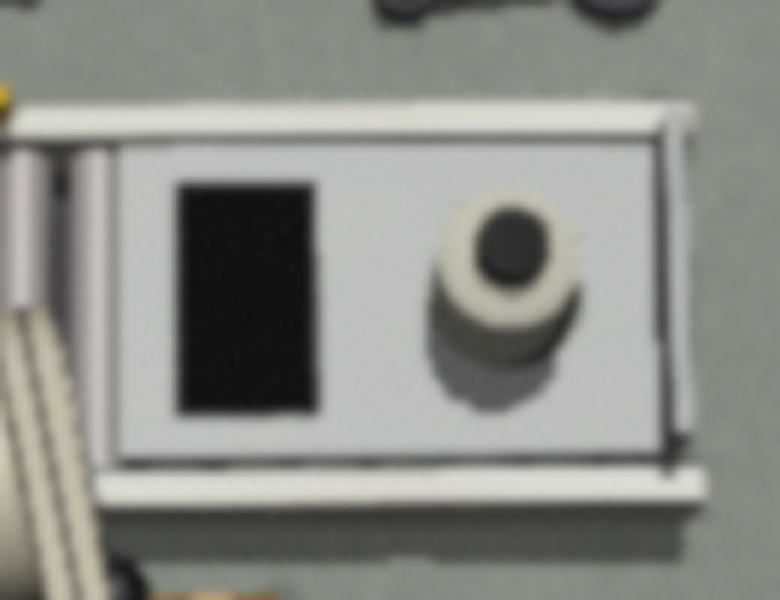

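View pics/b4.png

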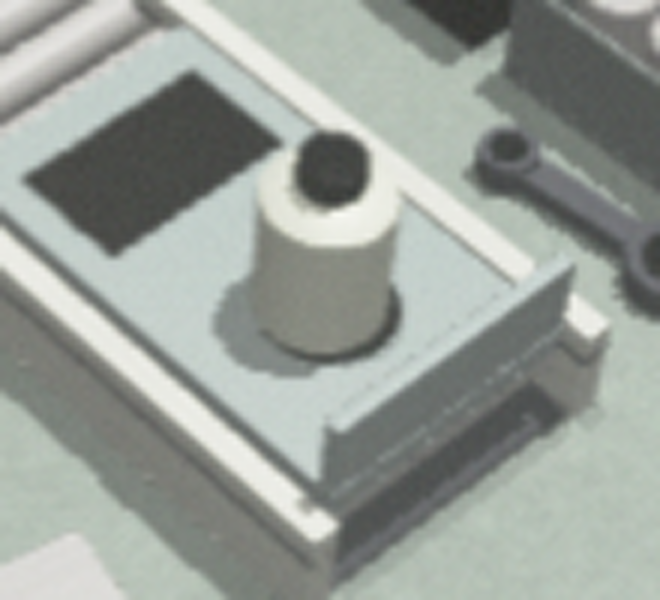

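View pics/top4.png

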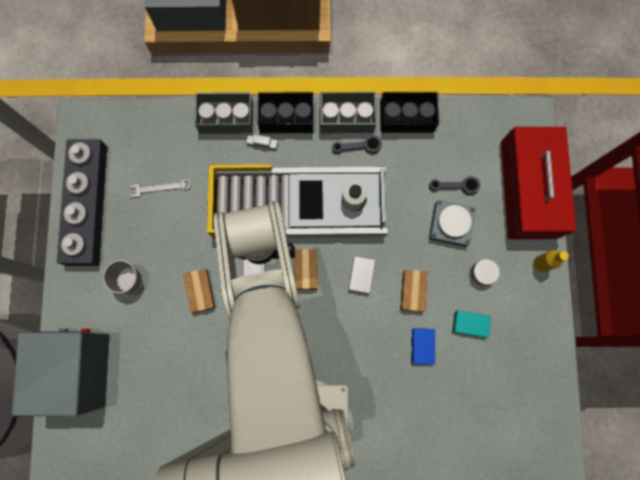

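```bash
python3 - <<'E'
from h import *
# overlay predicted outlines for bottle at mat centre & estimate
T=cv2.imread("pics/top4.png");S=cv2.imread("pics/side4.png")
th=np.linspace(0,2*pi,40)
def ring(c,r,z): return np.c_[c[0]+r*np.cos(th),c[1]+r*np.sin(th),np.full(40,z)]
for n,im,b in(("top",T,(315,165,400,230)),("side",S,(350,205,420,275))):
    x0,y0,x1,y1=b;k=8 if n=="top" else 8
    o=cv2.resize(im[y0:y1,x0:x1],None,fx=k,fy=k,interpolation=cv2.INTER_CUBIC)
    for r,z,col in((17,166,(0,0,255)),(32,142,(0,255,0)),(32,66,(255,0,0)),(34,66,(0,255,255))):
        p=(proj(n,ring((613,-133.2),r,z))+.5-[x0,y0])*k
        cv2.polylines(o,[p.astype(int)],True,col,1)
    cv2.imwrite(f"pics/ov_{n}.png",o)
E
```

```text
(no output)
```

View pics/ov_top.png

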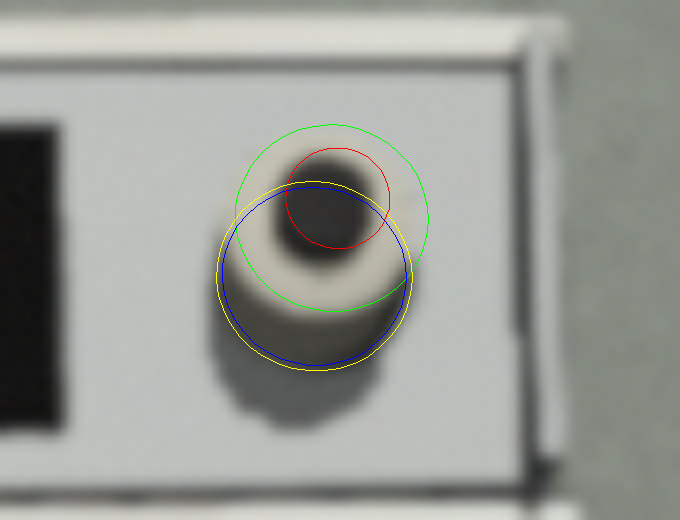

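View pics/ov_side.png

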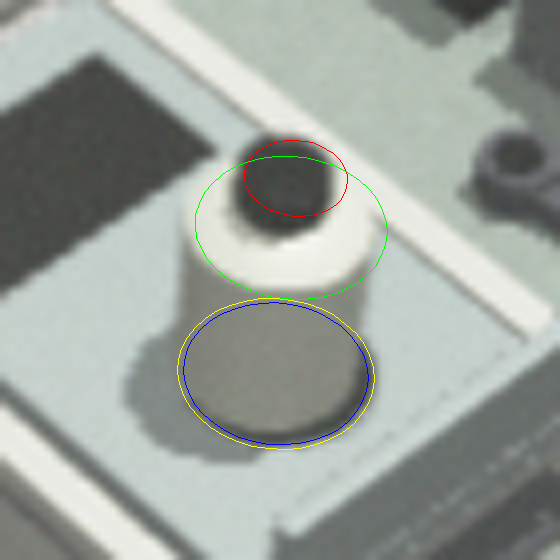

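```bash
cat > ov.py <<'E'
from h import *
th=np.linspace(0,2*pi,60)
def ring(c,r,z): return np.c_[c[0]+r*np.cos(th),c[1]+r*np.sin(th),np.full(60,z)]
def ov(T,S,c,mat,out):
    o2=[]
    for n,im,b in(("top",T,(325,165,395,235)),("side",S,(355,210,425,280))):
        x0,y0,x1,y1=b;k=8
        o=cv2.resize(im[y0:y1,x0:x1],None,fx=k,fy=k,interpolation=cv2.INTER_CUBIC)
        for cc,r,z,col in((c,17,166,(0,0,255)),(c,32,142,(0,255,0)),(c,32,66,(255,0,0)),(mat,34,66,(0,255,255))):
            p=(proj(n,ring(cc,r,z))+.5-[x0,y0])*k
            cv2.polylines(o,[p.astype(int)],True,col,1)
        o2.append(o)
    cv2.imwrite(out,cv2.resize(np.hstack(o2),(800,400)))
E
python3 - <<'E'
from ov import *
ov(cv2.imread("pics/top4.png"),cv2.imread("pics/side4.png"),(610.5,-130),(613,-133.2),"pics/ov2.png")
E
```

```text
(no output)
```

View pics/ov2.png

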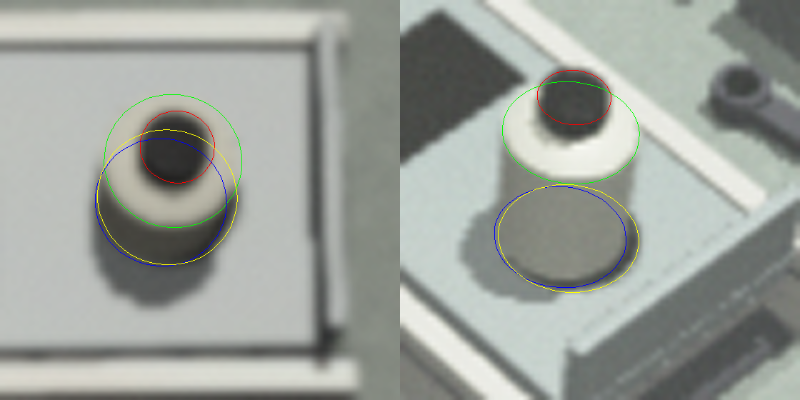

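The overlay shows the bottle base about 2 mm off the mat centre, towards -x and +y, with a thin black crescent visible on the right. I'll nudge it by (+1.8, -2.2) mm.

```bash
python3 - <<'E'
from ov import *
ptp([613,-133.2,200],0)
lin([613,-133.2,102.3],120); env.command_gripper(58); st()
lin([613,-133.2,106],40); lin([614.8,-135.4,106],40); env.wait(.1); lin([614.8,-135.4,102.2],30); env.wait(.1); st()
env.command_gripper(85)
lin([614.8,-135.4,200],120)
ptp([422,100,250],pi/2); st()
T=env.snapshot("top");S=env.snapshot("side"); cv2.imwrite("pics/top5.png",T);cv2.imwrite("pics/side5.png",S)
ov(T,S,(613,-132.5),(613,-133.2),"pics/ov5.png")
E
```

```text
t25.3 tcp [ 613.5 -133.4  103.8] F [-2.4 -0.3  6.6] w61.9 q [-0.23  0.56  1.69 -0.    0.89 -0.23]
 t26.3 tcp [ 615.3 -135.5  103.8] F [-4.7 -0.1 11.6] w61.3 q [-0.24  0.56  1.68 -0.    0.9  -0.24]
 t28.8 tcp [422.5  99.8 249.8] F [-0.6  0.2 -0.8] w85.1 q [ 0.2   0.08  1.99 -0.    1.07 -1.36]
```

View pics/ov5.png

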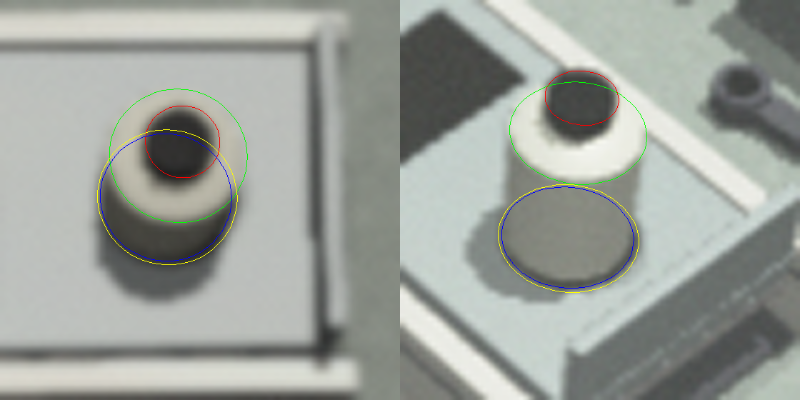

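Bottle is now concentric with the mat in both views. Carton 2 comes next.

```bash
cat > pp.py <<'E'
from seg import *
def pick(x,y,deg,z):
    a=np.radians(deg)+pi/2
    ptp([x,y,150],a); lin([x,y,z+20],200); lin([x,y,z],60)
    env.command_gripper(50); st("grip")
    lin([x,y,z+30],80); st("lift")
    lin([x,y,330],300)
def place(x,y,z,ang=0.0):   # z: TCP height expected at contact
    ptp([x,y,330],np.radians(ang)+pi/2)
    lin([x,y,z+12],200); env.wait(.2); F0=env.get_contact_force()[2]
    for dz in np.arange(4,-3.1,-1):
        lin([x,y,z+dz],30); env.wait(.05); f=env.get_contact_force()[2]-F0
        if f>4: break
    print("touch dz",dz,"f",round(f,1)); st("placed")
    env.command_gripper(85)
    lin([x,y,z+60],120); lin([x,y,340],300)
E
python3 - <<'E'
from pp import *
pick(422.4,2.0,0.9,6)
place(612.7,-13.0,72)
ptp([400,150,330],pi/2); st()
T=env.snapshot("top");S=env.snapshot("side"); cv2.imwrite("pics/top6.png",T);cv2.imwrite("pics/side6.png",S)
for n,im in(("top",T),("side",S)): print(n,fit(n,im,106,(613,-13),"carton"))
a=cv2.resize(T[150:250,270:400],None,fx=4,fy=4,interpolation=cv2.INTER_CUBIC)
b=cv2.resize(S[190:290,320:440],None,fx=4,fy=4,interpolation=cv2.INTER_CUBIC)
cv2.imwrite("pics/m6.png",cv2.resize(np.hstack([a,b]),(800,320)))
E
```

```text
grip t32.9 tcp [422.6   2.    6.7] F [-3.   1.1  9.6] w61.9 q [-0.02  0.52  2.17  0.    0.45  1.53]
lift t33.5 tcp [422.4   2.   36.1] F [ 0.2  0.2 -3.5] w61.7 q [-0.02  0.46  2.16 -0.    0.52  1.53]
touch dz 0.0 f 9.2
placed t38.6 tcp [612.8 -13.   72.8] F [-3.2  0.9  5.6] w61.9 q [-0.04  0.58  1.74  0.    0.82  1.53]
 t42.8 tcp [400.1 150.  329.8] F [-0.4  0.5 -0.7] w84.7 q [ 0.33 -0.02  1.9  -0.    1.26 -1.24]
top {'c': array([611.8, -13.8]), 'cm': array([612.2, -13.9]), 'size': array([109.5,  63.5], dtype=float32), 'deg': np.float32(-0.0), 'area': 6693.375}
side {'c': array([605.2, -15.8]), 'cm': array([611.7, -16. ]), 'size': array([126.8,  67.4], dtype=float32), 'deg': np.float32(0.68), 'area': 7323.375}
```

View pics/m6.png

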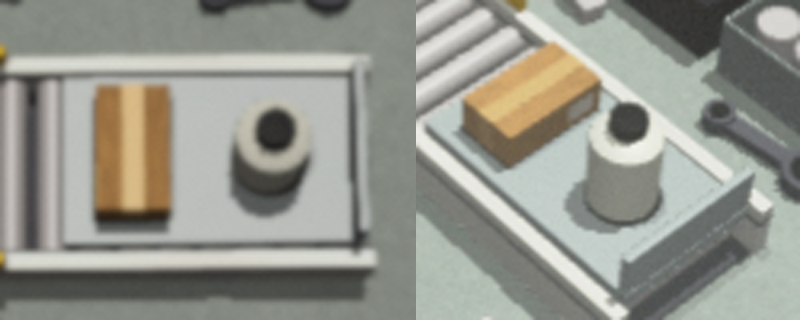

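Carton 2 sits on the mat within about 1 mm, square and with the mat covered. Carton 3 next.

```bash
python3 - <<'E'
from pp import *
pick(361,-298.2,-5.4,6)
place(612.7,-13.0,112)
ptp([400,150,330],pi/2); st()
T=env.snapshot("top");S=env.snapshot("side"); cv2.imwrite("pics/top7.png",T);cv2.imwrite("pics/side7.png",S)
print(fit("top",T,146,(613,-13),"carton"), fit("top",T,40,(363,298),"carton"))
a=cv2.resize(T[150:250,270:400],None,fx=4,fy=4,interpolation=cv2.INTER_CUBIC)
b=cv2.resize(S[190:290,320:440],None,fx=4,fy=4,interpolation=cv2.INTER_CUBIC)
cv2.imwrite("pics/m7.png",cv2.resize(np.hstack([a,b]),(800,320)))
E
```

```text
grip t46.4 tcp [ 361.1 -298.3    6.7] F [-0.6  1.8  8.3] w61.6 q [-0.72  0.56  2.07  0.    0.51  0.95]
lift t47.0 tcp [ 361.1 -298.3   36.2] F [ 0.1  0.1 -3.5] w61.5 q [-0.72  0.5   2.07  0.    0.58  0.95]
touch dz 0.0 f 9.8
placed t52.6 tcp [612.8 -13.  112.8] F [-2.7 -0.8  6.6] w61.6 q [-0.04  0.53  1.72  0.    0.89  1.53]
 t56.6 tcp [400.1 149.9 329.8] F [ 0.6 -0.3 -0.2] w85.0 q [ 0.33 -0.02  1.9  -0.    1.26 -1.24]
{'c': array([611.2, -14. ]), 'cm': array([611.8, -14.1]), 'size': array([109.5,  63. ], dtype=float32), 'deg': np.float32(-0.0), 'area': 6670.25} {'c': array([356.8, 324.9]), 'cm': array([350.7, 323.7]), 'size': array([108.7,  10.4], dtype=float32), 'deg': np.float32(14.04), 'area': 806.875}
```

View pics/m7.png

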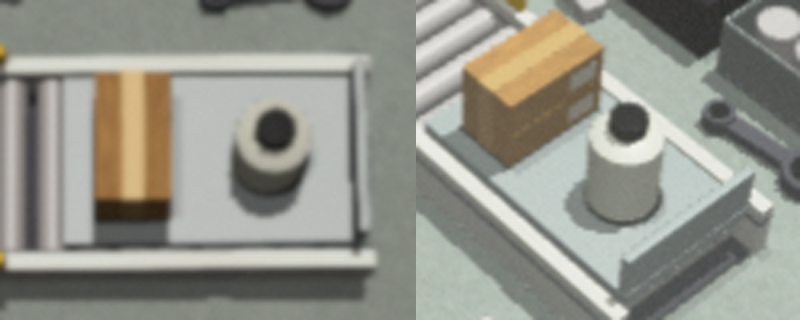

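Carton 3 is flush on carton 2. Carton 1 next.

```bash
python3 - <<'E'
from pp import *
pick(364,297.8,12.6,6)
place(612.7,-13.0,152)
ptp([400,-300,330],pi/2); st()
T=env.snapshot("top");S=env.snapshot("side"); cv2.imwrite("pics/top8.png",T);cv2.imwrite("pics/side8.png",S)
print(fit("top",T,186,(613,-13),"carton"), fit("top",T,32,(412,146.6),"bright"))
a=cv2.resize(T[150:250,270:400],None,fx=4,fy=4,interpolation=cv2.INTER_CUBIC)
b=cv2.resize(S[190:290,320:440],None,fx=4,fy=4,interpolation=cv2.INTER_CUBIC)
cv2.imwrite("pics/m8.png",cv2.resize(np.hstack([a,b]),(800,320)))
E
```

```text
grip t59.3 tcp [364.2 298.1   6.7] F [-1.9 -0.9  7.7] w61.9 q [ 0.66  0.56  2.07  0.    0.51 -1.13]
lift t59.8 tcp [364.1 297.8  36.2] F [ 0.2  0.1 -2.6] w61.4 q [ 0.66  0.5   2.06  0.    0.58 -1.13]
touch dz 0.0 f 9.4
placed t66.1 tcp [612.9 -13.  152.8] F [-3.5  0.2  6.8] w61.8 q [-0.04  0.47  1.7  -0.    0.97  1.53]
 t69.0 tcp [ 400.6 -299.6  329.8] F [0.5 0.5 0.1] w85.3 q [-0.67  0.11  1.77  0.    1.27  0.9 ]
{'c': array([607.2, -14. ]), 'cm': array([607.8, -14.3]), 'size': array([109.5,  64. ], dtype=float32), 'deg': np.float32(-0.0), 'area': 6636.125} {'c': array([411.8, 146.6]), 'cm': array([412. , 146.4]), 'size': array([90.3, 54.1], dtype=float32), 'deg': np.float32(0.81), 'area': 4758.625}
```

View pics/m8.png

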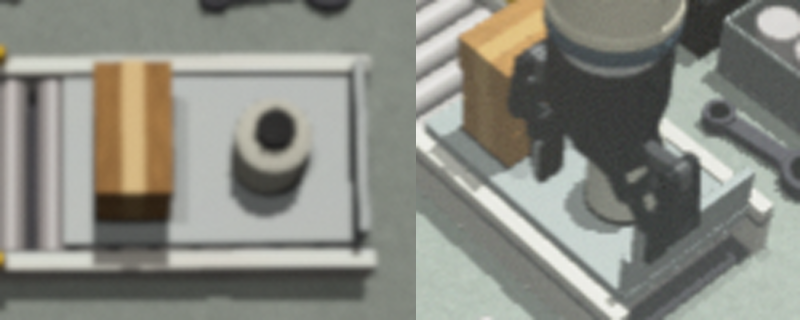

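Carton 1 reads about 4 mm towards -x against the cartons below. I'll verify with an unobstructed view.

```bash
python3 - <<'E'
from pp import *
ptp([412,146.6,330],pi/2)
S=env.snapshot("side");T=env.snapshot("top"); print(fit("top",T,186,(611,-13),"carton"))
cv2.imwrite("pics/m9.png",cv2.resize(S[170:270,320:420],None,fx=7,fy=7,interpolation=cv2.INTER_CUBIC)[:600])
E
```

```text
{'c': array([607.2, -13.8]), 'cm': array([607.8, -14.3]), 'size': array([109.5,  64.5], dtype=float32), 'deg': np.float32(-0.0), 'area': 6636.875}
```

View pics/m9.png

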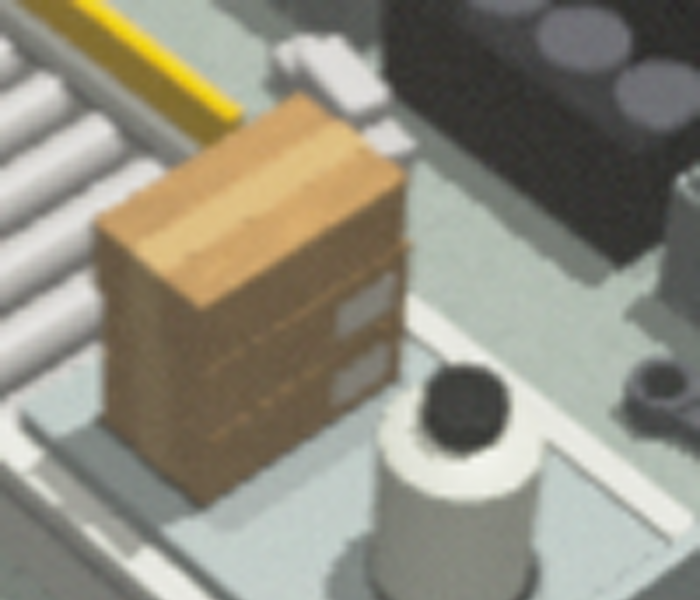

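The ledge at (405,245) confirms the top carton is a few mm towards -x. I'll regrip it and shift by +3.6 mm.

```bash
python3 - <<'E'
from pp import *
ptp([612.7,-13,330],pi/2); lin([612.7,-13,180],250); lin([612.7,-13,154],60)
env.command_gripper(50); st("grip")
lin([612.7,-13,158],40); lin([616.3,-13,158],40); env.wait(.1); lin([616.3,-13,152.5],30); st("down")
env.command_gripper(85); lin([616.3,-13,215],120); lin([616.3,-13,330],300)
ptp([412,146.6,330],pi/2); st()
S=env.snapshot("side");T=env.snapshot("top"); print(fit("top",T,186,(611,-13),"carton")); print(fit("top",T,32,(407,-154),"bright"))
cv2.imwrite("pics/m10.png",cv2.resize(S[170:270,320:420],None,fx=6,fy=6,interpolation=cv2.INTER_CUBIC)[:600])
E
```

```text
grip t75.1 tcp [613.3 -13.  155.1] F [-0.6  0.1  6.4] w61.3 q [-0.04  0.47  1.7   0.    0.97  1.53]
down t76.1 tcp [617.1 -13.  155. ] F [-5.4 -0.5 16.8] w60.7 q [-0.04  0.48  1.69 -0.    0.98  1.53]
 t80.0 tcp [412.1 146.5 329.8] F [0.1 0.3 0.3] w85.1 q [ 0.31 -0.    1.88 -0.    1.26 -1.26]
{'c': array([611.8, -14. ]), 'cm': array([612.6, -14.2]), 'size': array([111.5,  64. ], dtype=float32), 'deg': np.float32(-0.0), 'area': 6697.75}
{'c': array([ 407.4, -154.2]), 'cm': array([ 407.6, -154. ]), 'size': array([91., 55.], dtype=float32), 'deg': np.float32(-10.65), 'area': 4838.375}
```

View pics/m10.png

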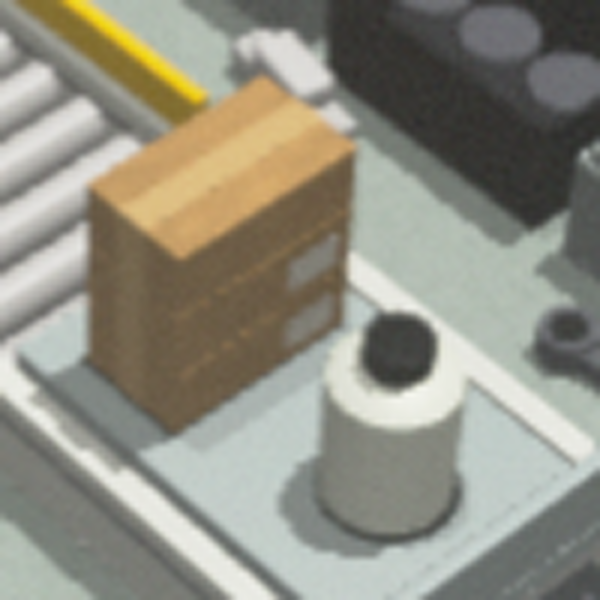

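Now flush. Tin 1.

```bash
python3 - <<'E'
from pp import *
pick(412,146.2,0.9,5)
place(612.7,-13.0,191)
ptp([407,-154,340],pi/2); st()
T=env.snapshot("top"); print(fit("top",T,218,(612,-13),"bright"))
ptp([380,150,300],pi/2)
S=env.snapshot("side");T=env.snapshot("top"); print(fit("top",T,218,(612,-13),"bright"));cv2.imwrite("pics/top11.png",T)
cv2.imwrite("pics/m11.png",cv2.resize(S[160:260,320:420],None,fx=6,fy=6,interpolation=cv2.INTER_CUBIC)[:600])
E
```

```text
grip t82.6 tcp [413.2 146.    7.1] F [-3.7 -8.4 32.6] w50.1 q [ 0.31  0.53  2.14 -0.    0.47 -1.27]
lift t83.1 tcp [412.1 146.3  35.1] F [-0.2  0.5  0.5] w49.8 q [ 0.31  0.47  2.13  0.    0.54 -1.27]
touch dz -3.0 f -0.9
placed t90.2 tcp [612.7 -13.  188. ] F [-0.1  0.5 -0.6] w50.2 q [-0.04  0.43  1.67 -0.    1.04  1.53]
 t92.7 tcp [ 407.8 -153.9  339.9] F [ 0.4  0.3 -0.2] w84.7 q [-0.39 -0.01  1.87  0.    1.28  1.18]
{'c': array([581.2,  29.8]), 'cm': array([581.4,  29.6]), 'size': array([107.5,  16.5], dtype=float32), 'deg': np.float32(-0.0), 'area': 1677.875}
{'c': array([581.5,  29.8]), 'cm': array([581.5,  29.7]), 'size': array([108. ,  16.5], dtype=float32), 'deg': np.float32(0.0), 'area': 1754.25}
```

View pics/m11.png

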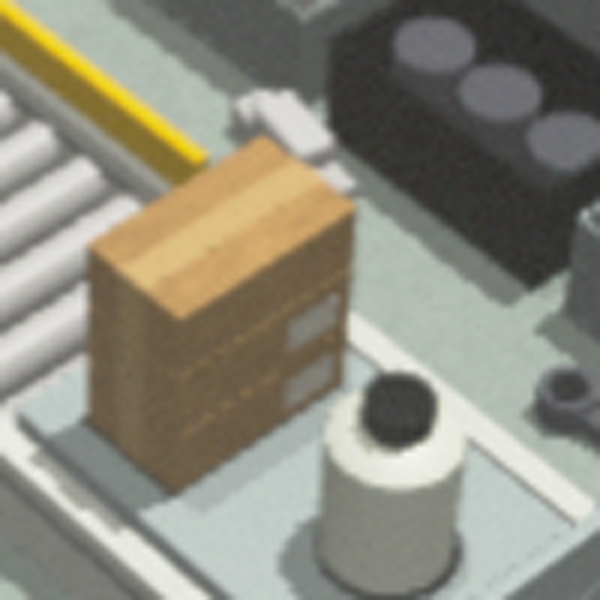

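The tin slipped out: width read 50 and the column top is bare. The open pads stand further back, so they rode over its top edge. I'll check where it lies and grip lower.

```bash
python3 - <<'E'
from pp import *
ptp([400,-20,330],pi/2)
S=env.snapshot("side");T=env.snapshot("top"); print(fit("top",T,32,(412,146.6),"bright"))
cv2.imwrite("pics/m12.png",T)
cv2.imwrite("pics/m12s.png",cv2.resize(S[190:340,220:380],None,fx=4,fy=4,interpolation=cv2.INTER_CUBIC))
st()
E
```

```text
{'c': array([411.9, 148.4]), 'cm': array([412.1, 148.3]), 'size': array([90.6, 54.6], dtype=float32), 'deg': np.float32(1.29), 'area': 4807.125}
 t97.3 tcp [400.  -19.9 330. ] F [ 0.7 -0.   0.1] w85.5 q [-0.08 -0.07  1.95  0.    1.26  1.49]
```

View pics/m12.png

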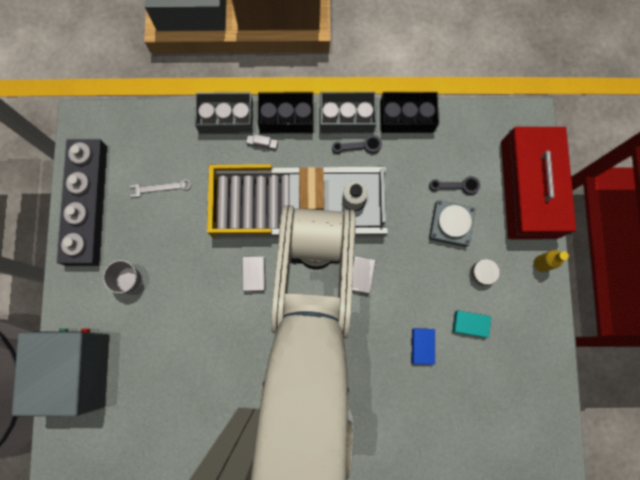

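View pics/m12s.png

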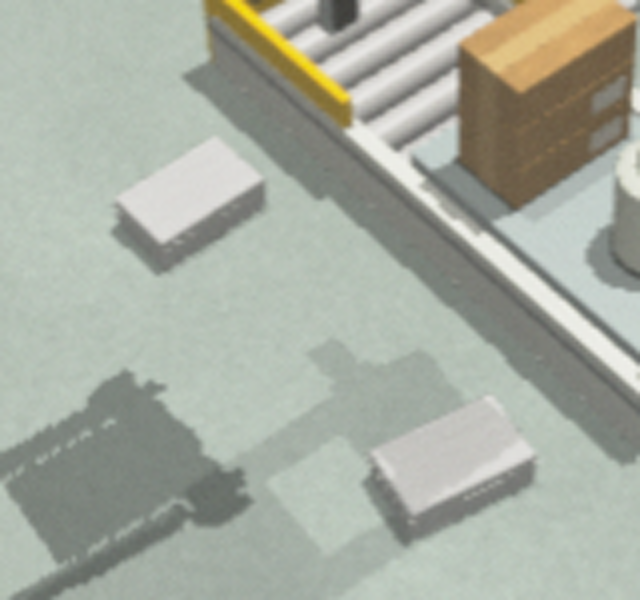

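Tin 1 is flat and undamaged at (412,148). I'll retry with the fingers lower.

```bash
python3 - <<'E'
from pp import *
x,y,a=412,148,np.radians(1.2)+pi/2
ptp([x,y,150],a); lin([x,y,20],200); lin([x,y,5],60)
for z in(2,0,-2,-3):
    lin([x,y,z],30); env.wait(.1); f=env.get_contact_force()[2]; print(z,np.round(env.get_tool_pos()[2],1),round(f,1))
    if f>5: break
env.command_gripper(55); st("grip")
lin([x,y,25],60); st("lift")
pic("side","m13.png",(200,150,360,270),5)
E
```

```text
2 2.1 -0.3
0 -0.0 0.1
-2 -2.0 0.9
-3 -3.0 0.5
grip t102.7 tcp [412.2 148.1  -2.5] F [-0.7  0.4  8.9] w58.0 q [ 0.32  0.56  2.14  0.    0.45 -1.27]
lift t103.3 tcp [412.1 148.   25.3] F [ 0.2  0.2 -3.4] w57.9 q [ 0.32  0.49  2.13  0.    0.51 -1.27]
```

View pics/m13.png

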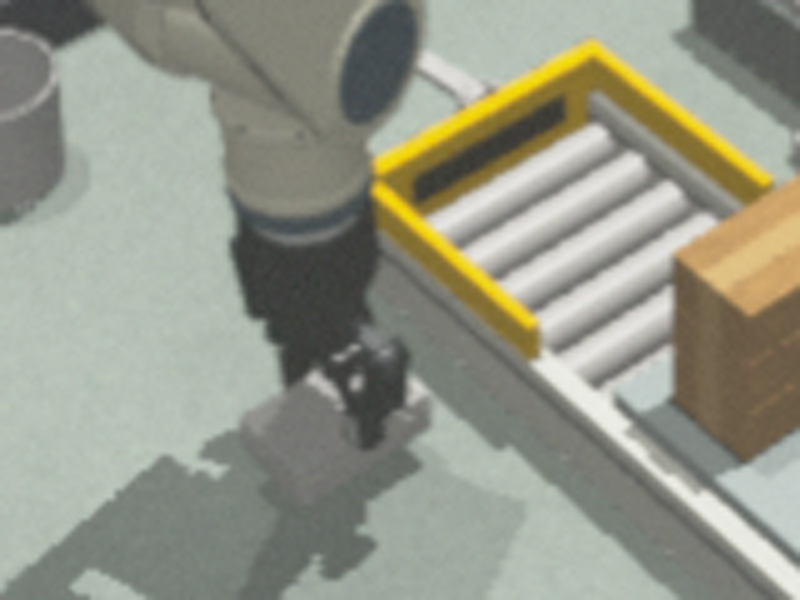

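Tin 1 is held (width 58). Placing it.

```bash
python3 - <<'E'
from pp import *
lin([412,148,330],300)
place(612.7,-13.0,183.5)
ptp([380,150,300],pi/2); st()
S=env.snapshot("side");T=env.snapshot("top"); print(fit("top",T,218,(612,-13),"bright"));print(fit("top",T,32,(407,-154),"bright"))
cv2.imwrite("pics/m14.png",cv2.resize(np.hstack([S[155:265,320:420],cv2.resize(T[140:250,270:390],(120,110))]),None,fx=3.6,fy=3.6,interpolation=cv2.INTER_CUBIC))
E
```

```text
touch dz -1.0 f 8.3
placed t109.9 tcp [613.  -13.  183.5] F [-1.5  0.5  5.1] w57.9 q [-0.04  0.44  1.68  0.    1.03  1.53]
 t113.7 tcp [380.1 149.9 299.8] F [ 0.1 -0.3 -0.1] w85.0 q [ 0.35 -0.02  1.97 -0.    1.19 -1.22]
{'c': array([610.7, -13.3]), 'cm': array([618.1, -14. ]), 'size': array([169.6,  92.7], dtype=float32), 'deg': np.float32(-89.28), 'area': 6133.125}
{'c': array([ 407.4, -154.1]), 'cm': array([ 407.6, -154. ]), 'size': array([91.2, 55.1], dtype=float32), 'deg': np.float32(-10.81), 'area': 4854.875}
```

View pics/m14.png

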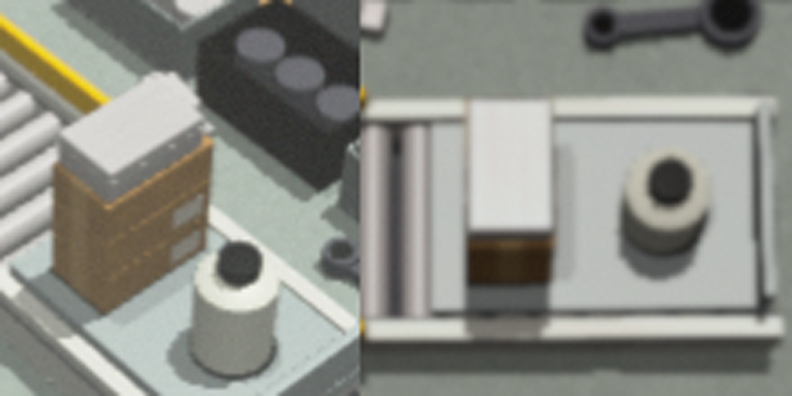

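```bash
cat > bx.py <<'E'
from h import *
def boxov(T,S,items,out,bt=(270,140,370,240),bs=(320,155,420,255)):
    o2=[]
    for n,im,b in(("top",T,bt),("side",S,bs)):
        x0,y0,x1,y1=b;k=8
        o=cv2.resize(im[y0:y1,x0:x1],None,fx=k,fy=k,interpolation=cv2.INTER_CUBIC)
        for cx,cy,l,w,z,col in items:
            P=[[cx+i*l/2,cy+j*w/2,z] for i,j in((1,1),(1,-1),(-1,-1),(-1,1))]
            p=(proj(n,P)+.5-[x0,y0])*k
            cv2.polylines(o,[p.astype(int)],True,col,1)
        o2.append(cv2.resize(o,(400,400)) )
    cv2.imwrite(out,np.hstack(o2))
E
python3 - <<'E'
from bx import *
T=env.snapshot("top");S=env.snapshot("side")
boxov(T,S,[(612,-14,96,60,218,(0,0,255)),(612,-14,110,64,186,(255,0,0))],"pics/m15.png",(280,150,350,220),(330,165,400,235))
E
```

```text
(no output)
```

View pics/m15.png

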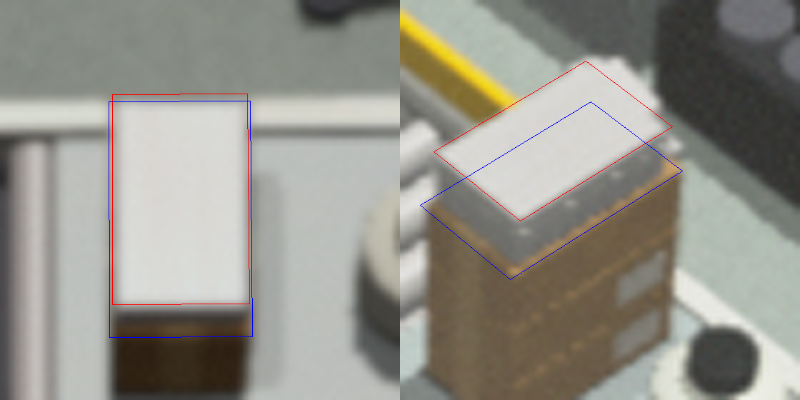

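Tin 1 matches its outline to about 1 mm in both views. Tin 2.

```bash
python3 - <<'E'
from pp import *
from bx import boxov
x,y,a=407.6,-154.1,np.radians(-10.8)+pi/2
ptp([x,y,150],a); lin([x,y,20],200); lin([x,y,-3],50)
env.command_gripper(55); st("grip")
lin([x,y,25],60); st("lift")
w=env.get_gripper_width()
if w>57:
    lin([x,y,350],300)
    place(612.7,-13.0,215.5)
    ptp([380,150,300],pi/2); st()
    S=env.snapshot("side");T=env.snapshot("top");cv2.imwrite("pics/top16.png",T);cv2.imwrite("pics/side16.png",S)
    boxov(T,S,[(612,-14,96,60,250,(0,0,255)),(612,-14,110,64,186,(255,0,0))],"pics/m16.png",(280,140,350,210),(330,150,400,220))
else: pic("side","m16.png")
E
```

```text
grip t118.0 tcp [ 407.7 -154.2   -2.4] F [-1.2  0.1  7.3] w58.0 q [-0.39  0.55  2.14 -0.    0.45  1.37]
lift t118.6 tcp [ 407.8 -154.2   25.3] F [-0.8  0.4 -2.3] w58.0 q [-0.39  0.49  2.14  0.    0.51  1.37]
touch dz -1.0 f 9.7
placed t123.6 tcp [613.  -13.  215.6] F [-2.6  0.8  7.5] w57.8 q [-0.04  0.4   1.65 -0.    1.09  1.53]
 t127.4 tcp [380.1 150.  299.9] F [-0.1 -0.1  0.5] w85.0 q [ 0.35 -0.02  1.97 -0.    1.19 -1.22]
```

View pics/m16.png

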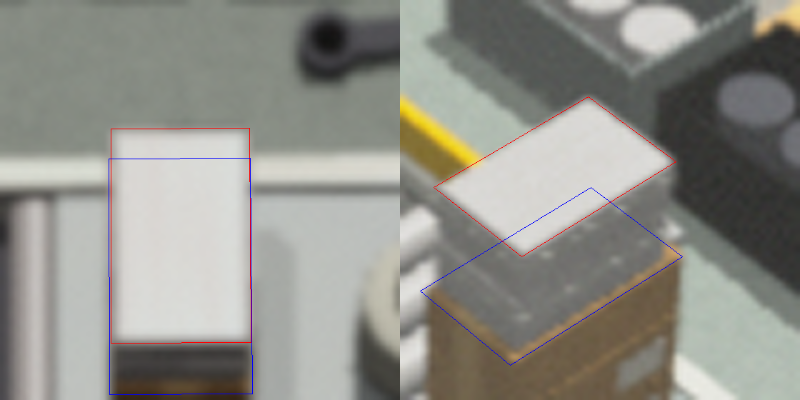

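View pics/side16.png

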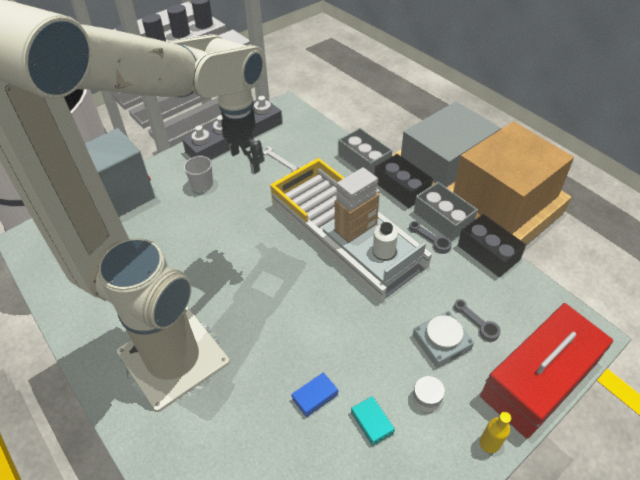

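Tin 2 is on, and all five boxes are square within about 1 mm with the bottle upright at (385,240). Next I'll push the board with the fingers spread along x, slowly and watching the force.

```bash
python3 - <<'E'
from h import *
ptp([400,-250,300],0); env.command_gripper(60)
ptp([614.5,-262,300],0); lin([614.5,-262,120],200); lin([614.5,-262,84],80); env.wait(.2); st("ready")
F0=env.get_contact_force()
for y in range(-245,-217,3):
    lin([614.5,y,84],20); f=env.get_contact_force()-F0; print(y,np.round(f,1))
    if abs(f[1])>1.5: break
T=env.snapshot("top");S=env.snapshot("side");
cv2.imwrite("pics/m17.png",cv2.resize(S[150:300,310:470],None,fx=4,fy=4,interpolation=cv2.INTER_CUBIC)); st()
E
```

```text
ready t132.1 tcp [ 614.9 -262.1   84.5] F [-0.3  0.3  0.8] w59.9 q [-0.42  0.63  1.6   0.    0.91 -0.42]
-245 [ 0.3  0.7 -0.8]
-242 [-0.2  0.7 -1.2]
-239 [ 0.7 -0.5 -1.1]
-236 [ 0.3 -0.5 -1. ]
-233 [ 0.   0.  -0.7]
-230 [-0.2 -0.1 -1.5]
-227 [-0.6 -0.9 -1.5]
-224 [ 0.6  0.4 -0.3]
-221 [-0.1 -1.1  0.2]
-218 [ 0.1 -2.7  0.1]
 t135.8 tcp [ 614.6 -218.    84.1] F [-0.7 -1.1  2. ] w60.1 q [-0.36  0.61  1.64  0.    0.89 -0.36]
```

View pics/m17.png

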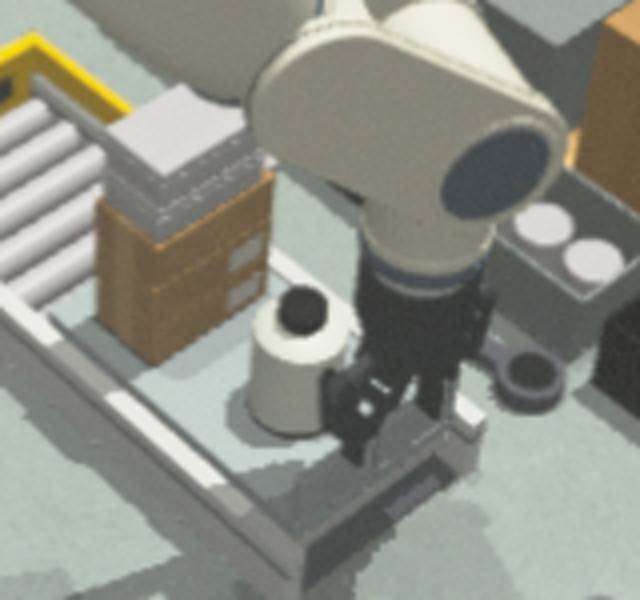

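The fingers touch the board's outer face at y≈-221 and the load is undisturbed. Pushing.

```bash
python3 - <<'E'
from h import *
lin([614.5,-120,84],30); st("mid")
S=env.snapshot("side");cv2.imwrite("pics/m18.png",cv2.resize(S[130:300,250:450],None,fx=3,fy=3,interpolation=cv2.INTER_CUBIC))
E
```

```text
mid t139.3 tcp [ 614.4 -120.    84. ] F [-1.5 -2.8  3. ] w60.1 q [-0.21  0.58  1.7   0.    0.86 -0.21]
```

View pics/m18.png

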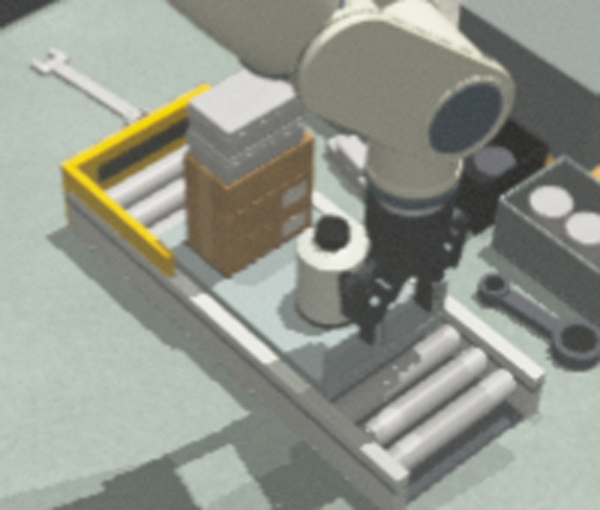

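The tray is rolling well and the load is still square and upright. I'll continue, then creep against the stop.

```bash
python3 - <<'E'
from h import *
lin([614.5,-30,84],30); st("near"); F0=env.get_contact_force()
for y in np.arange(-28,6,2):
    lin([614.5,y,84],15); env.wait(.1); f=env.get_contact_force()-F0; p=env.get_tool_pos(); print(y,np.round(p[1],1),np.round(f,1))
    if f[1]<-12: break
env.wait(.3);st("end")
T=env.snapshot("top");S=env.snapshot("side");cv2.imwrite("pics/top19.png",T)
cv2.imwrite("pics/m19.png",cv2.resize(S[110:280,230:430],None,fx=3,fy=3,interpolation=cv2.INTER_CUBIC))
E
```

```text
near t142.5 tcp [614.4 -30.   83.9] F [-2.8 -1.7  4.4] w59.9 q [-0.07  0.57  1.73  0.    0.85 -0.07]
-28 -27.9 [ 0.7  0.4 -1.3]
-26 -25.9 [ 1.1 -0.3 -2.6]
-24 -23.9 [ 0.8  0.6 -1.9]
-22 -21.9 [ 1.7 -0.  -2.3]
-20 -19.8 [ 1.5  0.2 -2.7]
-18 -17.9 [ 1.7  0.1 -2.9]
-16 -15.9 [ 2.2  0.9 -2.5]
-14 -13.9 [ 0.5  0.6 -2.3]
-12 -11.8 [ 0.2  0.6 -2.4]
-10 -11.2 [ 1.2 -6.7 -2.3]
-8 -10.8 [ -0.3 -13.9  -1.6]
end t147.0 tcp [614.5 -10.8  84.2] F [ -2.5 -14.8   3.3] w60.0 q [-0.04  0.57  1.73 -0.01  0.84 -0.03]
```

View pics/m19.png

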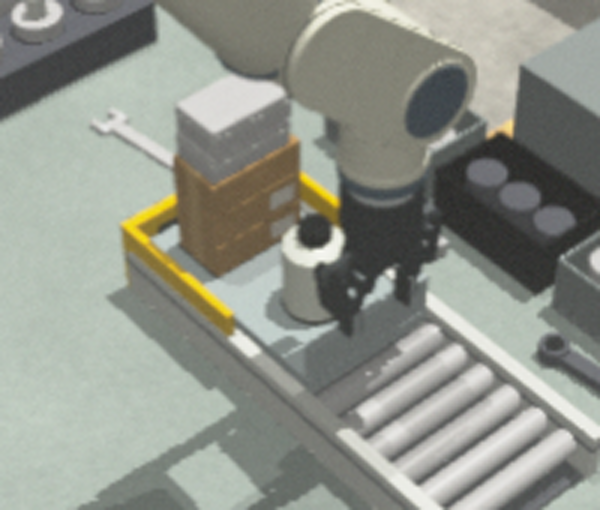

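The tray met a firm stop at y≈-11, 210 mm of travel as predicted, and the load is upright. I'll back off slowly and check.

```bash
python3 - <<'E'
from h import *
from bx import boxov
lin([614.5,-13,84],10); lin([614.5,-60,84],60); lin([614.5,-60,300],150)
ptp([400,-300,300],0); st()
T=env.snapshot("top");S=env.snapshot("side");cv2.imwrite("pics/top20.png",T);cv2.imwrite("pics/side20.png",S)
boxov(T,S,[(612,196,96,60,250,(0,0,255)),(612,196,110,64,186,(255,0,0))],"pics/m20.png",(195,140,295,240),(260,120,380,240))
a=cv2.resize(T[140:250,200:330],(780,660),interpolation=cv2.INTER_CUBIC)[:600];cv2.imwrite("pics/m21.png",a)
E
```

```text
t151.5 tcp [ 400.7 -299.7  300. ] F [ 0.   0.6 -0. ] w59.7 q [-0.67  0.14  1.8   0.    1.2  -0.67]
```

View pics/m20.png

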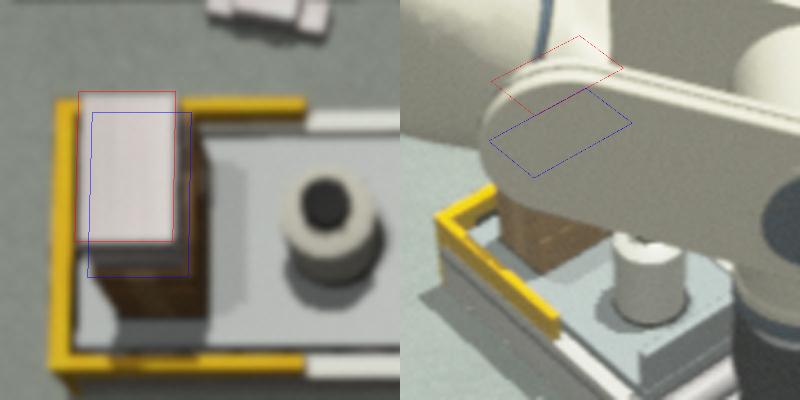

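View pics/m21.png

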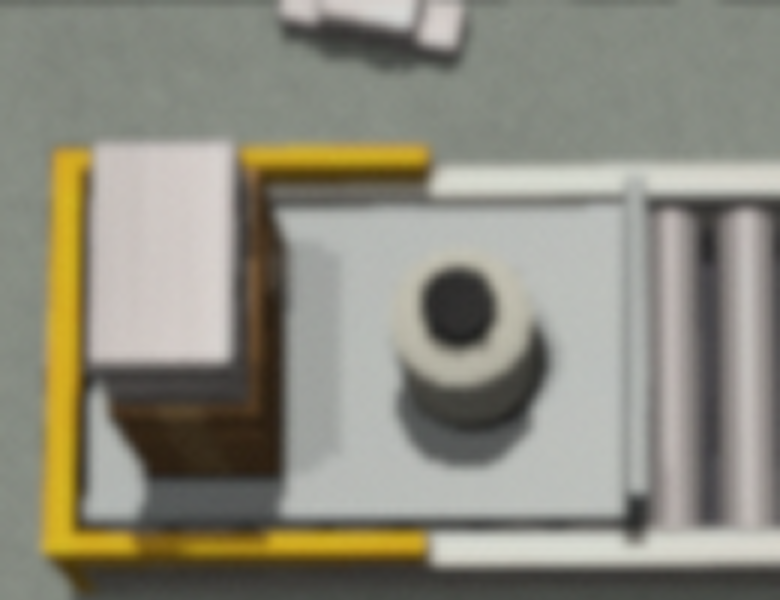

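View pics/side20.png

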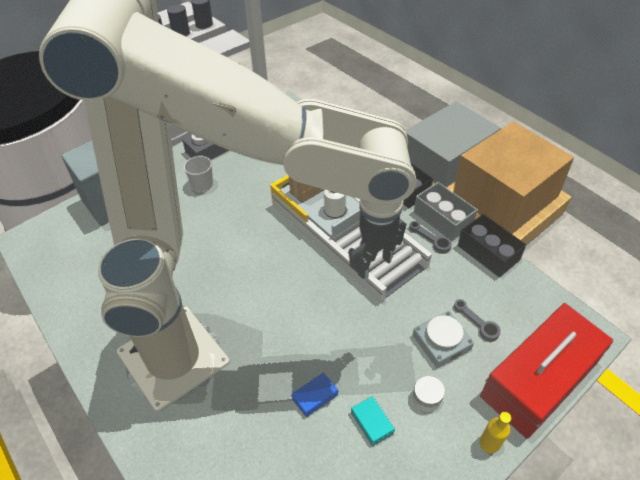

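```bash
python3 - <<'E'
from h import *
from bx import boxov
print(ray("top",[(307.8,197)],112),ray("top",[(384.7,197)],112))
ptp([380,-100,330],0);ptp([380,250,300],0); st()
T=env.snapshot("top");S=env.snapshot("side");cv2.imwrite("pics/top22.png",T);cv2.imwrite("pics/side22.png",S)
boxov(T,S,[(612,196.5,96,60,250,(0,0,255)),(612,196.5,110,64,186,(255,0,0)),(613,127,150,260,66,(0,255,255)),(613,197,112,66,66,(0,255,0))],"pics/m22.png",(200,140,310,250),(260,120,380,240))
cv2.imwrite("pics/m23.png",cv2.resize(S[115:265,250:400],None,fx=4,fy=4,interpolation=cv2.INTER_CUBIC))
E
```

```text
[[607.04328772  -5.31064074 112.        ]] [[ 606.22679675 -213.14779061  112.        ]]
 t153.7 tcp [380.6 249.1 299.9] F [ 0.1 -0.5  0.1] w60.2 q [ 0.55  0.06  1.89 -0.    1.19  0.56]
```

View pics/m22.png

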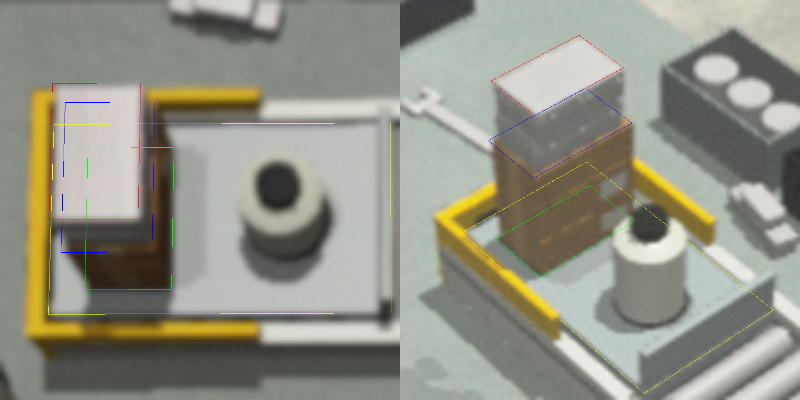

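View pics/m23.png

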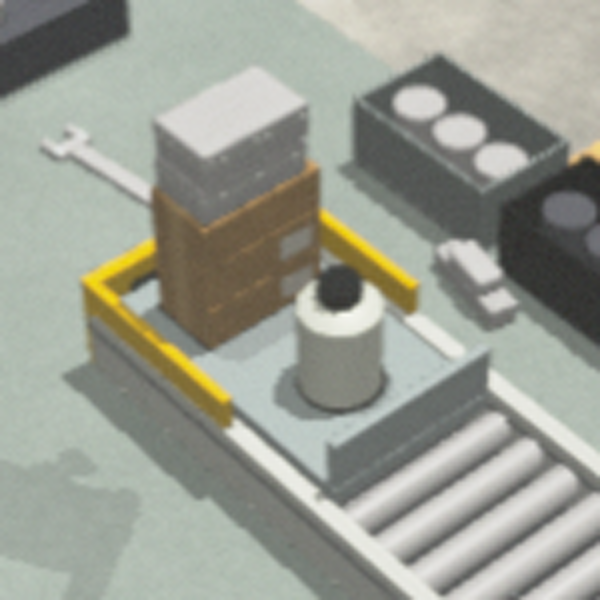

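View pics/top22.png

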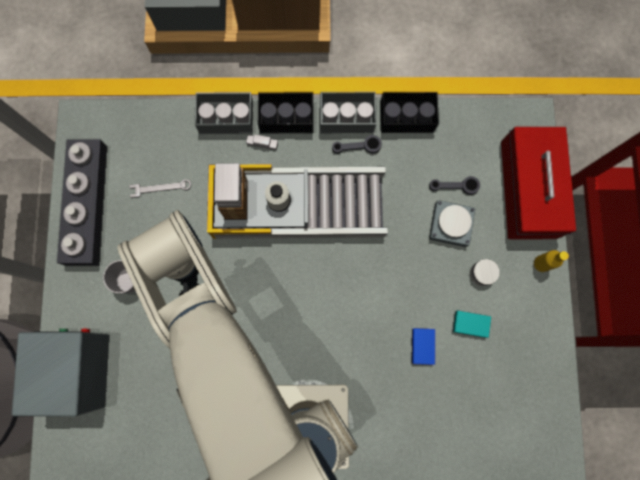

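The views agree with home and the load is square. I'll do one gentle touch on the board to confirm it hasn't rebounded.

```bash
python3 - <<'E'
from h import *
ptp([380,-100,330],0); ptp([614.5,-60,300],0); lin([614.5,-60,120],150); lin([614.5,-60,84],80); lin([614.5,-18,84],40); env.wait(.2)
F0=env.get_contact_force()
for y in np.arange(-16,-4,1.):
    lin([614.5,y,84],10); env.wait(.15); f=env.get_contact_force()-F0; print(y,np.round(env.get_tool_pos()[1],1),np.round(f[1],1))
    if f[1]<-12: break
env.wait(.3)
for y in(-11,-12,-13,-15): lin([614.5,y,84],4)
lin([614.5,-60,84],50); lin([614.5,-60,300],150); ptp([380,-100,330],0); ptp([380,250,300],0); st()
T=env.snapshot("top");S=env.snapshot("side")
o=cv2.resize(T[140:250,200:330],(520,440),interpolation=cv2.INTER_CUBIC);b=cv2.resize(S[115:265,250:350],(280,420))
cv2.imwrite("pics/m24.png",np.hstack([o[:420],b]));cv2.imwrite("pics/top24.png",T);cv2.imwrite("pics/side24.png",S)
E
```

```text
-16.0 -16.0 0.6
-15.0 -15.0 1.1
-14.0 -14.0 1.1
-13.0 -13.0 1.7
-12.0 -12.0 1.5
-11.0 -11.5 -4.3
-10.0 -11.2 -8.5
-9.0 -10.9 -10.6
-8.0 -8.3 -2.9
-7.0 -7.1 -1.9
-6.0 -6.1 -2.3
-5.0 -5.1 -2.8
 t172.7 tcp [380.4 249.6 299.9] F [-0.1  0.6  0.3] w59.8 q [ 0.55  0.06  1.89 -0.    1.19  0.56]
```

View pics/m24.png

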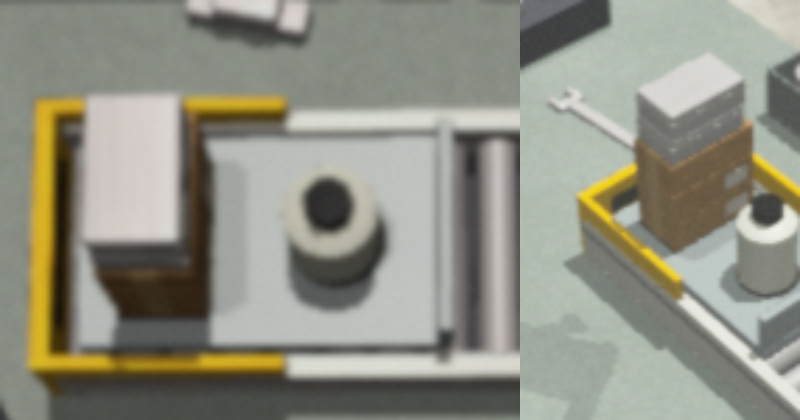

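View pics/side24.png

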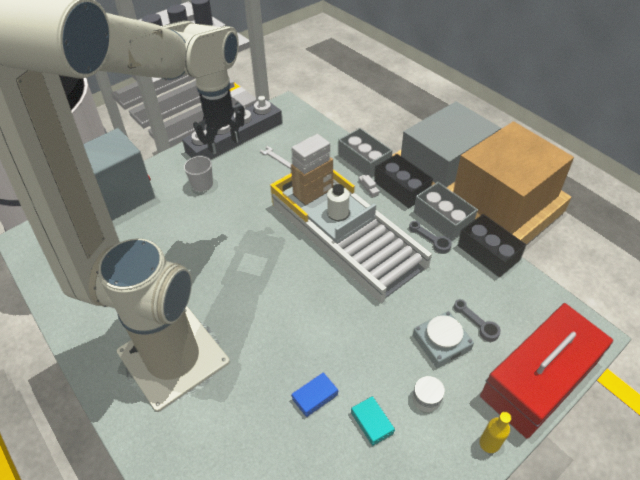

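The second touch went wrong. At y=-9 to -8 the force dropped, and the tray now sits about 10 mm back from the stop, though the load still stands. I'll look closely.

```bash
python3 - <<'E'
from h import *
T=cv2.imread("pics/top24.png");S=cv2.imread("pics/side24.png");T0=cv2.imread("pics/top22.png");S0=cv2.imread("pics/side22.png")
cv2.imwrite("pics/m25.png",np.hstack([cv2.resize(x[150:250,280:380],(400,400),interpolation=cv2.INTER_CUBIC) if 0 else cv2.resize(x[150:270,290:410],(400,400),interpolation=cv2.INTER_CUBIC) for x in(S0,S)]))
cv2.imwrite("pics/m26.png",np.vstack([cv2.resize(x[155:245,200:330],(416,288),interpolation=cv2.INTER_CUBIC) for x in(T0,T)]))
E
```

```text
(no output)
```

View pics/m25.png

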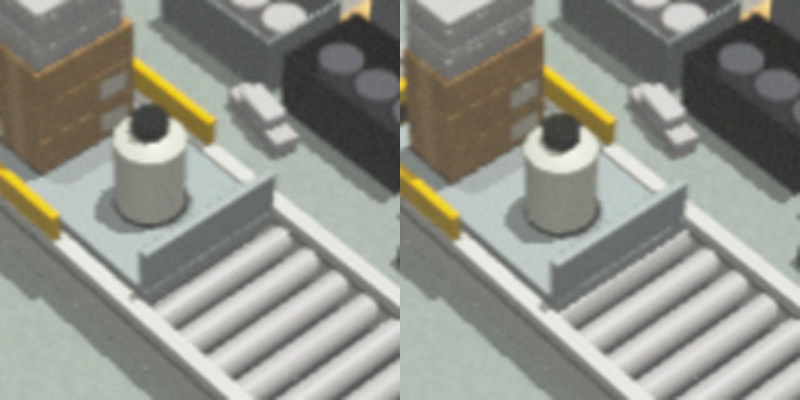

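View pics/m26.png

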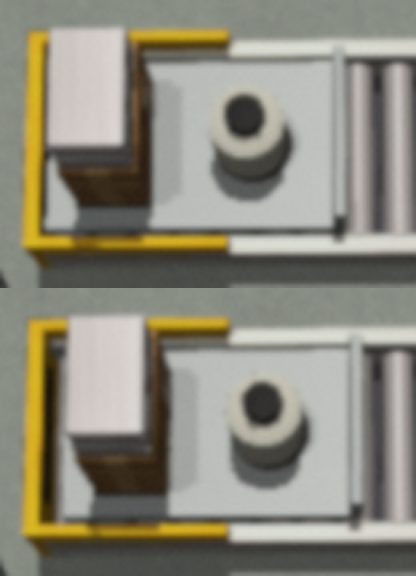

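The tray was dragged back about 12 mm. Most likely a finger lip rode over the board's top edge and hooked it on the retreat. The load is undisturbed. I'll push again with the fingers lower on the board and stop at a lower force.

```bash
python3 - <<'E'
from h import *
z=74
ptp([450,-100,330],0); ptp([614.5,-70,200],0); lin([614.5,-70,z],120); lin([614.5,-32,z],60); env.wait(.1)
F0=env.get_contact_force()
lin([614.5,-14,z],15)
for y in np.arange(-13,-6,1.):
    lin([614.5,y,z],15); env.wait(.05); f=env.get_contact_force()-F0; print(y,np.round(env.get_tool_pos()[1],1),np.round(f,1))
    if f[1]<-6: break
env.wait(.2); T1=env.snapshot("top"); S1=env.snapshot("side")
lin([614.5,-16,z],8); T2=env.snapshot("top"); lin([614.5,-45,z],40); st()
T=env.snapshot("top");S=env.snapshot("side")
cv2.imwrite("pics/side27.png",S)
cv2.imwrite("pics/m27.png",np.vstack([np.hstack([cv2.resize(x[155:245,200:330],(390,270),interpolation=cv2.INTER_CUBIC) for x in(T1,T)]),np.hstack([cv2.resize(x[110:250,260:420],(390,320),interpolation=cv2.INTER_CUBIC) for x in(S1,S)])]))
E
```

```text
-13.0 -13.8 [-0.2 -6.8  1.3]
 t180.5 tcp [614.5 -45.   74. ] F [-0.3  0.9  0.8] w60.1 q [-0.09  0.59  1.73  0.    0.83 -0.09]
```

View pics/m27.png

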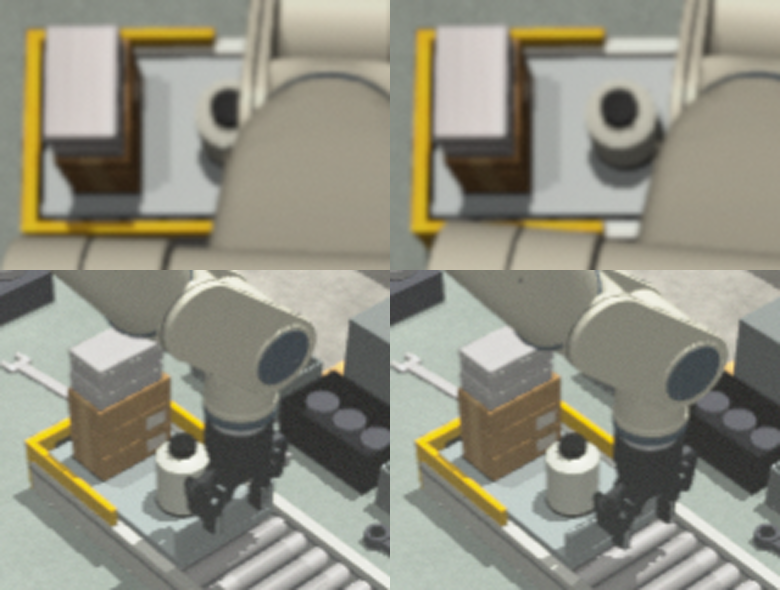

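The tray met the stop firmly at TCP y=-13.8, which is the full 11 mm pad half-width behind the board face. It stayed home during the retreat. I'll move away, check and hand in.

```bash
python3 - <<'E'
from h import *
lin([614.5,-80,74],80); lin([614.5,-80,300],250); ptp([420,-100,330],0); ptp([380,250,300],0); st()
T=env.snapshot("top");S=env.snapshot("side"); T0=cv2.imread("pics/top22.png");S0=cv2.imread("pics/side22.png")
cv2.imwrite("pics/top28.png",T)
cv2.imwrite("pics/m28.png",np.vstack([np.hstack([cv2.resize(x[155:245,200:330],(390,270),interpolation=cv2.INTER_CUBIC) for x in(T0,T)]),np.hstack([cv2.resize(x[110:250,260:420],(390,320),interpolation=cv2.INTER_CUBIC) for x in(S0,S)])]))
E
```

```text
t184.3 tcp [380.5 249.6 299.9] F [ 1.1  0.4 -0. ] w60.1 q [ 0.55  0.06  1.89 -0.    1.19  0.56]
```

View pics/m28.png

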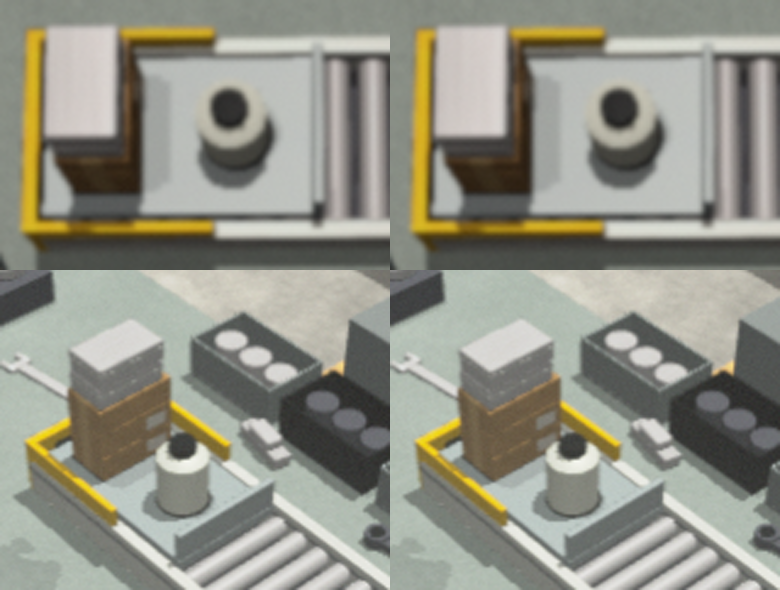

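The tray is home again with the same view as before the drag, the load is square and the arm is clear.

```bash
python3 -c "
from bench import env
env.finish_job(); print(env.get_clock())"
```

```text
the job is handed in; nothing more can be done
the job is handed in; nothing more can be done
```

The kit is made up and handed in. The arm was clear of everything at about 184 s, inside the 210 s limit.

- **Bottle:** I pressed it on the check station until the plate bottomed out after about 12 mm of travel, at about 30 N. It then went onto the round mat, and I moved it once by about 2 mm to centre it.
- **Column:** All three cartons and both tins were there. They are piled cartons first, tins on top, and lie within about 1 mm of each other in the camera overlays. Two things needed mending on the way:
  - Carton 1 went on about 4 mm off and was shifted into line.
  - My first grip on tin 1 slipped, so it was picked up again lower down.
- **Push:** The tray ran about 210 mm until the force rose sharply at the stop.
- **What went wrong:** A second touch, meant only to confirm the tray was home, slipped at the end board and dragged the tray back about 12 mm. The load did not shift. I pushed again lower on the board, to about 7 N against the stop, and backed off slowly.

**Last checks:** In the final top and side pictures the tray is at the stop, to within about 1 mm of where it was before the drag, and the column and bottle stand upright. The bystander parts showed no visible movement. One check disagreed slightly: right after the first push, the top camera put the tray's travel at 208 mm against the expected 210, which is within its 2 mm calibration.

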